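# Cork the jug in the bench press, handle to the red mark

### The arm

A 6-joint arm with a two-finger parallel gripper is mounted at the origin on the work surface; the furniture and walls round the work are solid. World frame = base frame: x ahead of the robot, y to its left, z up, the work surface at z = 0. Lengths are in m, angles in rad, forces in N, time in s.
With the tool pointing down it reaches from about 0.425 to 0.95 m from the base axis. Payload 3.5 kg.
Tool frame: the origin (TCP) lies at the very end of the fingers, on their centre line; the grasp point (between the pads) lies 19 mm behind it (tcp_to_grasp is the distance from the TCP to the grasp point, in m); z points along the fingers, y is the direction in which the jaws open and shut (so a half turn about z gives the same grasp; the last joint's range is limited). The gripper opens to 85 mm and grips with 20 to 120 N. Pads are 22 mm wide; open, the fingers measure 114 mm over their backs; the gripper's body (76 mm by 85 mm) begins 54 mm behind the grasp point. The pads swing forward as they close: fully open they stand 13 mm farther back than shut.
Start: joints at [-1.298, 0.286, 1.577, -0, 1.279, -0.15], TCP at [0.277, -0.616, 0.231] pointing down, gripper open.
Joint ranges: [-2.77, 2.77], [-0.9, 2.22], [0.21, 2.48], [-1.53, 4.67], [0.24, 2.81], [-2.84, 2.84]. Speed limits (rad/s): [2.79, 2.79, 3.14, 3.14, 3.14, 3.14].

### API

Orientations are given as a unit quaternion [x, y, z, w].
In Python, from plant import * gives the robot as it stands. The module is installed in compiled form; this text tells all that it offers.
- The arm moves only by the tool arm_command, never from a script. Its argument "steps" is a list of rows, each a list of 3 entries, a list of its own where there are three numbers: the turn, a rotation vector about the tool's x, y, z in rad, then the shift along the tool's x, y, z in m, then the gripper command: -1 is shut, 1 is fully open, values between are in proportion. A call has 1 to 12 rows; each row is the pose to reach, as a shift and turn from the pose measured when the call began, along the tool's axes at that moment; what a row does not reach only later rows make up. A row lasts 1/8 s, in which the tool goes at most 62.5 mm and 10.7 degrees, less where a joint would pass 70% of its speed; a pose out of reach is approached as far as the arm can. A call with a gripper value outside its range is refused whole. The fingers move at their own pace and stop on an object; "force" is the grip in N (left out, the last holds). Time passes only in rows, so rows that repeat a pose let the fingers close. It gives the time, the measured TCP pose, the force and the opening at its end, in the units of the state.
- get_state(): the state, without advancing time (a new reading comes with each control period).
- read_camera(name): name is "scene" or "top" or "wrist"; returns a dict with "frame" (384x512x3 uint8, red, green, blue), "vfov" (degrees; the focal length in pixels is half the picture's height over the tangent of half this angle, whatever the lens; pixels are square), "cx", "cy" (the principal point, pixels), "dist" ([k1, k2, p1, p2, k3] as OpenCV has them; the pictures are not rectified), "position" and "rotation" of the camera in the world; the wrist camera has in their place "mount" (4x4, takes a point from camera to tool coordinates, whose origin is the TCP and whose axes are the flange's). Camera axes: x right, y up, looking along -z (the intrinsics and any distortion apply to the point x, -y, -z); pixel columns grow to the right and rows downward; lengths in m; the calibration is good to about 2 mm. A picture is of the moment at which its call begins: read the wrist's pose just before it. There is no depth.
- sign_off(): hands the job in, once; it reports no verdict.
The state is a dict: "time": time; "qpos": joint angles; "dq": joint speeds; "joint_efforts": joint torques, N m; "eef_pos": TCP position; "tcp_rot": TCP orientation; "contact_force": force on the tool from outside, world axes, zero at the start; "wrist_torque": the same for the moment, N m; "opening": opening from 0.0 (shut) to 1.0 (fully open).
Only numpy, scipy, OpenCV 4.12 (cv2) and the standard library are available. Lean on these libraries where they do the work, as an engineer would, in place of code of your own. Each camera call takes 0.05 s, during which the arm holds its last target.

### The job

Stand the blue stoneware jug upright in the middle of the corking press's round seat, under the ram, with its handle pointing at the red mark on the collar. Let go of it, then push the press's lever all the way down so that the ram drives the cork stopper home, and let the spring-loaded lever come back up slowly, under control, until it is fully home; it must never snap back. Leave the jug standing there with its handle still at the mark, and don't push about or knock over the other things on the table.

Things in the scene. Friction and masses are not known exactly. Their poses are not given: they have to be found in the camera images.
- press: Green bench corking press, fixed; place and yaw vary. Origin: seat centre, at table height; +x points from seat to column, so the front (open, facing the robot's right) is -x; z up. Base plate x -82 to 130 mm, y +-80, top at z 14. Column radius 19 mm at x 95 mm (foot radius 30, to z 26). The head overhangs the seat: x -30 to 122, y +-32, z 235 to 291 mm.
- seat (a point): centre of the press's dark round seat, on its top surface (14 mm above the table); axes as the press. Head and ram hang over it, so set the jug down with the tool tilted 35 to 45 degrees, coming in from the front
- ram_foot (a point): centre of the underside of the ram's black rubber foot (radius 18 mm), straight above the seat centre, 212 mm above the table while the lever is home; it goes down 58.5 mm per rad of lever
- collar: flat aluminium collar round the seat, radii 47 to 69 mm, 2 mm thick, no obstacle, fixed; origin at the seat centre on the base plate. Its +x axis points from the centre through the red mark (26 x 13 mm, at radius 45 to 71 mm). Its yaw varies, within about 90 degrees of the press's front.
- jug: Loose stoneware jug, 0.26 to 0.5 kg. Origin: centre of its underside; z up. Blue body, radius 40 mm (36 at the foot) up to z 66 mm, tapering to a white neck. Handle: loop of 12 mm round bar on the +x side, out to x 80 mm, z 12 to 70 mm. The cork stopper in the neck has radius 22 mm, its top at z 146 mm while proud, 134 when home.
- neck (a point): on the jug's axis, 104 mm above its underside: mid-height of the white round neck, radius 26.5 mm, z 84 to 122 mm, to be gripped from any side (53 mm wide)
- handle (a point): middle of the jug handle's upright bar, 74 mm from the jug's axis along its +x, 42 mm up
- stopper (a joint): how far the jug's cork stopper has been pushed in, m: 0 proud (starts so), 0.013 its stop; friction about 9 N holds it where it is; the full lever stroke pushes it to about 0.012
- lever (a joint): press lever, rad: 0 home (up, starts so), 1.1 its stop, fully down. A spring pushes it home (0.35 N m at home, 1.0 at the stop; with the stopper about 12 N on the knob near the end of the stroke). Let go, it snaps back at several rad/s; slower than 1.5 rad/s is slow enough.
- knob (a point): centre of the black ball knob, radius 18 mm, at the lever's end, 140 mm from the pivot; the arm is a 12 mm bar. Push it from above.
- pivot (a point): point on the lever's axis abreast of the knob, 85 mm behind and 140 mm to the press's -y side of the seat centre, 255 mm above the table; axes as the press. At lever value q the knob stands at x = -0.14 cos(0.45-q), y = 0, z = 0.14 sin(0.45-q) from it
- mug: dark green enamel mug, 88 mm across, 80 mm high, handle to one side; bystander, loose, leave it where it stands (origin: middle of its underside). Fixed equipment, always in the same place: glass flour jar (143 mm across, 172 high) at x 0.61, y -0.575 m; kitchen scale (189 across, 172 high) at x 0.585, y 0.56; lower things nearer than 0.42 m to the robot and to the left
- pepper_mill: turned wooden pepper mill, 58 mm across, 170 mm high, stands upright; bystander, loose, leave it where it stands (origin: middle of its underside)
- lemon_a: yellow lemon, 71x53x51 mm; bystander, loose, leave it where it stands (origin: middle of its underside)
- lemon_b: yellow lemon, 72x57x58 mm; bystander, loose, leave it where it stands (origin: middle of its underside)
- butter: pale block of butter, 72x104x40 mm; bystander, loose, leave it where it stands (origin: middle of its underside)

How it is judged:
On the way, in this order (a step that is already met when the one before it is completed fails the run):
1. the jug stands on the seat, handle to the red mark, released, its stopper still proud (horizontal distance between jug and seat below 0.012 m and z of jug in the frame of seat below 0.004 m and angle between jug's own z axis and vertical below 0.06 rad and angle between the x axis of jug and the x axis of collar, either way round below 0.21 rad and x of handle in the frame of collar above 0.04 m and value of joint stopper below 0.004 m and contact force between the fingers and jug below 0.1 N), for 0.2 s.
2. the lever is pressed down and the stopper is home (value of joint lever above 1 rad and value of joint stopper above 0.01 m), for 0.1 s.
At the end, for the whole second after the job is handed in: The jug stands upright on the seat within 12 mm of its centre, its handle within 12 degrees of the red mark, the stopper at least 10 mm in, the lever back up within 0.06 rad of home, everything at rest (horizontal distance between jug and seat below 0.012 m and z of jug in the frame of seat below 0.004 m and angle between jug's own z axis and vertical below 0.06 rad and angle between the x axis of jug and the x axis of collar, either way round below 0.21 rad and x of handle in the frame of collar above 0.04 m and value of joint stopper above 0.01 m and value of joint lever below 0.06 rad and linear speed of jug below 0.02 m/s); the robot touches nothing.
It fails at once if the lever snaps back (returns faster than 1.5 rad/s) (velocity of joint lever below -1.5 rad/s).
It fails at once if the jug is tipped over (more than 40 degrees) (angle between jug's own z axis and vertical above 0.7 rad).
It fails at once if a bystander (mug, pepper mill, lemon or butter) is pushed more than 30 mm (distance of any of mug, pepper_mill, lemon_a, lemon_b, butter from where it was at the start of the episode above 0.03 m).
It fails at once if the mug or the pepper mill is knocked over (angle between any of mug, pepper_mill's own z axis and vertical above 0.6 rad).
It also fails if it takes over 72 s, if anything falls off the work surface, if the arm or the gripper's body presses on something with over 40 N, if the wrist force passes 120 N, or if a joint passes its speed limit or range.

## Working session

There is one attempt and no reset: what is moved stays moved. The work goes in short steps, Python scripts to look and compute and a tool call to move; the robot and the scene stay as the last step left them, time stands still between calls to the robot, and variables do not carry over. Pictures are saved under pics/ and viewed, and the job is handed in when it is done.

Besides the shell and the picture viewer there is one more tool, called after "Request:" as name([rows], argument=value, ...), one row to a line, values as JSON. arm_command: Moves the arm, as the interface text tells. Its arguments: {"type":"object","properties":{"steps":{"type":"array"},"force":{"type":"number"}},"required":["steps"]}

```bash
mkdir -p pics
python3 - <<'E'
from plant import *
import cv2
s=get_state();print(s)
for n in ("scene","top","wrist"):
    c=read_camera(n);cv2.imwrite(f"pics/{n}0.png",c["frame"][:,:,::-1])
    print(n,{k:v for k,v in c.items() if k!="frame"})
E
```

```text
{'time': 0.0, 'qpos': array([-1.29801714e+00,  2.87178763e-01,  1.57818170e+00, -2.63432223e-06,
        1.27860994e+00, -1.50015957e-01]), 'dq': array([ 0.00051817, -0.00118325, -0.00096662,  0.00052661, -0.00127079,
        0.00071897]), 'joint_efforts': array([-3.81476757e-04, -4.05976474e+01, -2.92628431e+01, -1.24636458e-04,
        5.80504508e-03, -6.96745062e-06]), 'eef_pos': array([ 0.27679629, -0.61491144,  0.22993591]), 'tcp_rot': array([ 9.77737851e-01,  2.09826791e-01, -7.41879682e-05, -1.18656205e-03]), 'contact_force': array([ 0.16779639,  0.88040353, -0.38707754]), 'wrist_torque': array([-0.01271698,  0.03927382, -0.04670843]), 'opening': 1.0031826960233414}
scene {'vfov': 44.63747565052607, 'cx': 260.2906911078931, 'cy': 190.57480118284946, 'dist': array([0.04234369, 0.        , 0.        , 0.        , 0.        ]), 'position': array([-0.07144633,  0.71015376,  1.27768848]), 'rotation': array([-0.10253495,  0.33062347,  0.88783396, -0.30319229])}
top {'vfov': 51.14846747475866, 'cx': 258.03584501063483, 'cy': 203.00057894067427, 'dist': array([-0.08042096,  0.        ,  0.        ,  0.        ,  0.        ]), 'position': array([ 0.01356956, -0.29344238,  1.32935153]), 'rotation': array([ 0.18758312, -0.11915572, -0.51912615,  0.82530148])}
wrist {'vfov': 58.781936080087874, 'cx': 257.31700978803303, 'cy': 195.3011473012842, 'dist': array([-0.05032037,  0.        ,  0.        ,  0.        ,  0.        ]), 'mount': array([[-2.31114645e-04,  9.47665209e-01,  3.19265718e-01,
         8.30008706e-02],
       [ 9.99999973e-01,  2.11777568e-04,  9.52824046e-05,
         4.70030094e-04],
       [ 2.26825026e-05,  3.19265731e-01, -9.47665232e-01,
        -1.42535807e-01],
       [ 0.00000000e+00,  0.00000000e+00,  0.00000000e+00,
         1.00000000e+00]])}
```

View pics/scene0.png

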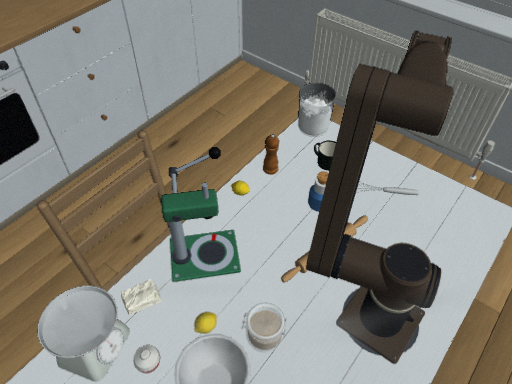

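View pics/top0.png

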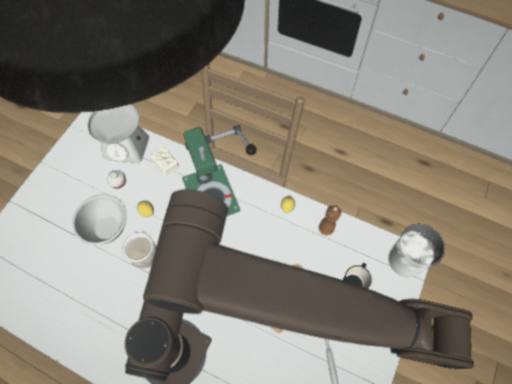

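View pics/wrist0.png

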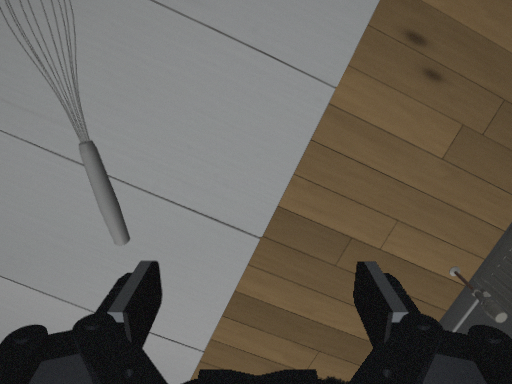

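```bash
cat > h.py <<'E'
import numpy as np,cv2,pickle
from scipy.spatial.transform import Rotation as R
def cam(c,s=None):
    f=c["frame"].shape[0]/2/np.tan(np.radians(c["vfov"])/2)
    K=np.array([[f,0,c["cx"]],[0,f,c["cy"]],[0,0,1]])
    if "mount" in c:
        T=np.eye(4);T[:3,:3]=R.from_quat(s["tcp_rot"]).as_matrix();T[:3,3]=s["eef_pos"];T=T@np.array(c["mount"])
        return K,c["dist"],T[:3,3],T[:3,:3]
    return K,c["dist"],np.array(c["position"]),R.from_quat(c["rotation"]).as_matrix()
def onplane(C,uv,z):
    K,d,p,M=C
    q=cv2.undistortPoints(np.array(uv,float).reshape(-1,1,2),K,d).reshape(-1,2)
    r=(M@np.c_[q[:,0],-q[:,1],-np.ones(len(q))].T).T
    return p+r*((z-p[2])/r[:,2])[:,None]
def ray(C,uv):
    K,d,p,M=C
    q=cv2.undistortPoints(np.array(uv,float).reshape(-1,1,2),K,d).reshape(-1,2)[0]
    r=M@np.array([q[0],-q[1],-1]);return p,r/np.linalg.norm(r)
def proj(C,X):
    K,d,p,M=C
    X=(np.atleast_2d(X)-p)@M
    X=X*[1,-1,-1]
    return cv2.projectPoints(X.reshape(-1,1,3),np.zeros(3),np.zeros(3),K,d)[0].reshape(-1,2)
def tri(l):
    A=np.zeros((3,3));b=np.zeros(3)
    for p,r in l:
        P=np.eye(3)-np.outer(r,r);A+=P;b+=P@p
    return np.linalg.solve(A,b)
def crop(c,name,u0,v0,u1,v1,k):
    im=c["frame"][v0:v1,u0:u1,::-1]
    cv2.imwrite(name,cv2.resize(im,None,fx=k,fy=k,interpolation=cv2.INTER_CUBIC))
E
python3 - <<'E'
from plant import *
from h import *
c={}
s=get_state()
for n in ("scene","top"):c[n]=read_camera(n)
pickle.dump((s,c),open("c0.pkl","wb"))
crop(c["scene"],"pics/a1.png",155,140,255,290,4)
crop(c["scene"],"pics/a2.png",250,120,420,270,4)
crop(c["top"],"pics/a3.png",170,110,300,230,5)
E
```

```text
(no output)
```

View pics/a1.png

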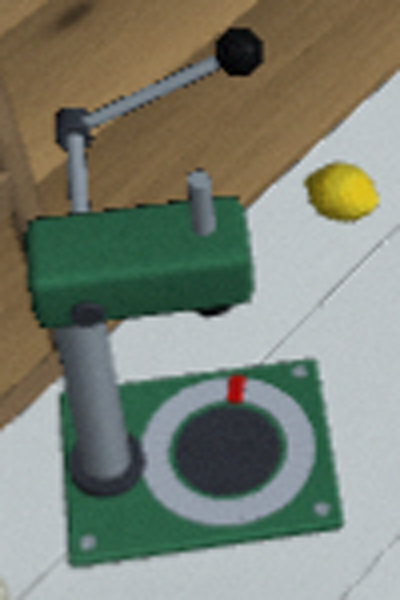

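View pics/a2.png

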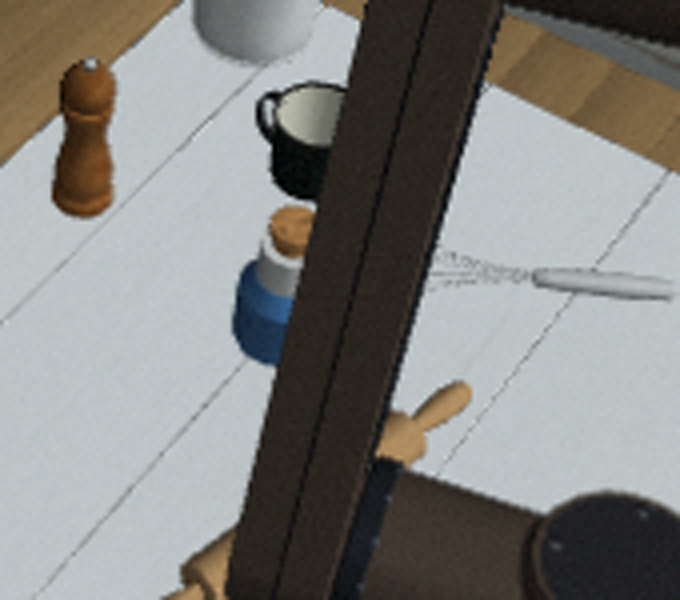

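View pics/a3.png

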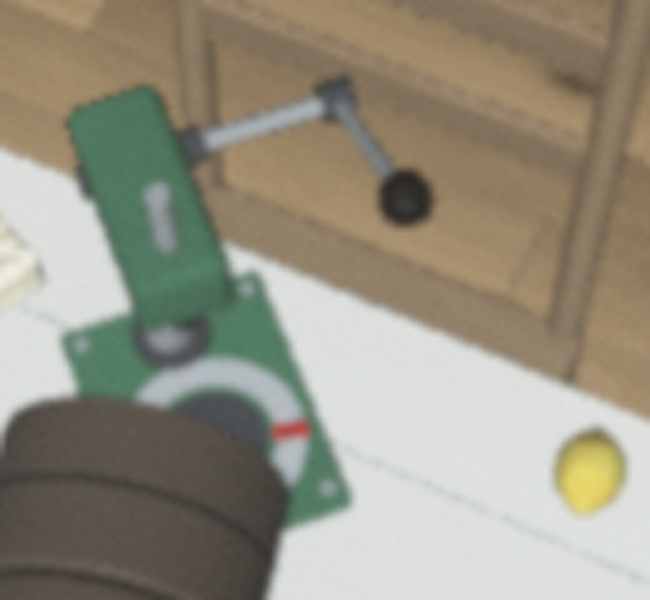

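```bash
cat > fit1.py <<'E'
from h import *
from scipy.optimize import least_squares
s,c=pickle.load(open("c0.pkl","rb"))
S=cam(c["scene"]);T=cam(c["top"])
a=lambda u,v:(u/4+155,v/4+140)
b=lambda u,v:(u/5+170,v/5+110)
kn=lambda q=0:np.array([-0.085*-1-0.14*np.cos(.45-q),-0.14,.255+.14*np.sin(.45-q)])
P=[(S,a(342,523),(-.082,.08,.014)),(S,a(315,360),(-.082,-.08,.014)),(S,a(75,565),(.13,.08,.014)),(S,a(228,450),(0,0,.014)),(S,a(240,50),kn()),
(T,b(350,500),(-.082,-.08,.014)),(T,b(255,272),(.13,-.08,.014)),(T,b(65,340),(.13,.08,.014)),(T,b(404,198),kn())]
def W(p,X):
    X=np.array(X);o=np.array([p[0],p[1],0]);return o+R.from_euler('z',p[2]).apply(X)
def f(p):return np.concatenate([proj(C,W(p,X))[0]-np.array(uv) for C,uv,X in P])
best=min((least_squares(f,[.6,.1,y]) for y in np.arange(0,6.3,.8)),key=lambda r:r.cost)
print(best.x,np.round(best.fun.reshape(-1,2),1).tolist())
p=best.x
print("seat direct",onplane(S,a(228,450),.014), "red S",onplane(S,a(236,390),.016),"red T",onplane(T,b(291,431),.016))
for r in (onplane(S,a(236,390),.016),onplane(T,b(291,431),.016)):
    d=r[0,:2]-p[:2];print("red",np.hypot(*d),np.arctan2(d[1],d[0]))
k=W(p,kn());print("knob",k,tri([ray(S,a(240,50)),ray(T,b(404,198))]))
e=lambda u,v:(u/4+250,v/4+120)
print("cork",onplane(S,e(294,222),.146),"neckS")
for n,z,uv in [("mug",.08,e(325,105)),("mill",0,e(82,207)),("lemon",0.025,a(343,192))]:print(n,onplane(S,uv,z))
E
python3 fit1.py
```

```text
[0.52741712 0.13755034 7.11049221] [[1.2, -0.5], [0.7, -1.3], [-1.3, -0.9], [0.4, -0.2], [0.1, 0.2], [0.3, 0.3], [-0.3, -0.9], [-2.3, -1.0], [-0.4, 0.4]]
seat direct [[0.52801628 0.13892834 0.014     ]] red S [[0.55998147 0.09237946 0.016     ]] red T [[0.56155353 0.08794128 0.016     ]]
red 0.05568523436937989 -0.946171154157238
red 0.060219209606764 -0.9680959756917256
knob [0.60267904 0.01256322 0.31589517] [0.60403431 0.01193466 0.31592315]
cork [[ 0.37440428 -0.25115167  0.146     ]] neckS
mug [[ 0.45610185 -0.44827688  0.08      ]]
mill [[ 0.5973937  -0.26868705  0.        ]]
lemon [[ 0.62036182 -0.12139605  0.025     ]]
```

Request:
arm_command([
  [[0,0,0],[0.03,-0.036,-0.03],1],
  [[0,0,0],[0.06,-0.073,-0.06],1],
  [[0,0,0],[0.09,-0.11,-0.08],1],
  [[0,0,0],[0.12,-0.146,-0.08],1],
  [[0,0,0],[0.15,-0.183,-0.08],1],
  [[0,0,0],[0.18,-0.22,-0.08],1],
  [[0,0,0],[0.21,-0.256,-0.08],1],
  [[0,0,0],[0.238,-0.292,-0.08],1],
  [[0,0,0],[0.238,-0.292,-0.08],1],
  [[0,0,0],[0.238,-0.292,-0.08],1],
])

```text
time: 1.5
eef_pos: [0.3741, -0.2517, 0.3111]
tcp_rot: [0.978, 0.21, -0.0, -0.0]
contact_force: [-0.3, 0.3, -0.7]
opening: 1.0
```

Run:
```python
from plant import *
from h import *
s=get_state();c={}
for n in ("wrist","scene","top"):c[n]=read_camera(n)
pickle.dump((s,c),open("c1.pkl","wb"))
print(s["qpos"],s["eef_pos"],s["tcp_rot"])
cv2.imwrite("pics/w1.png",c["wrist"]["frame"][:,:,::-1])
cv2.imwrite("pics/s1.png",c["scene"]["frame"][:,:,::-1])
```

```text
[-8.17968758e-01 -2.82586515e-01  2.00225422e+00  3.37476497e-05
  1.42230421e+00  3.29682965e-01] [ 0.37412109 -0.25173103  0.31114295] [ 9.77702451e-01  2.09994954e-01 -8.33982821e-05 -1.71124060e-04]
```

View pics/w1.png

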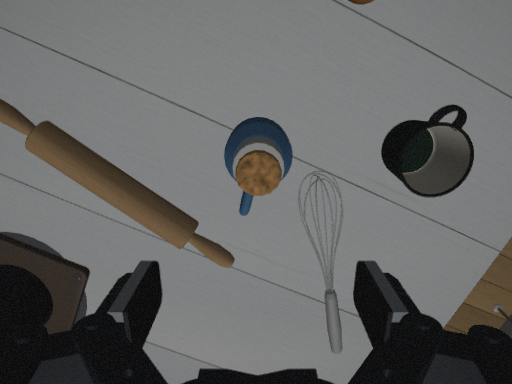

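View pics/s1.png

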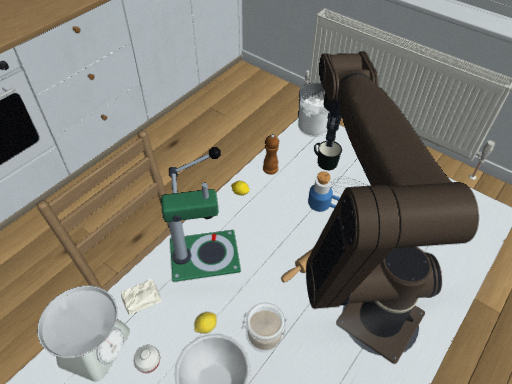

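Run:
```python
from h import *
s,c=pickle.load(open("c1.pkl","rb"))
crop(c["wrist"],"pics/b1.png",205,100,315,230,5)
crop(c["scene"],"pics/b2.png",300,160,360,220,8)
```

```text
(no output)
```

View pics/b1.png

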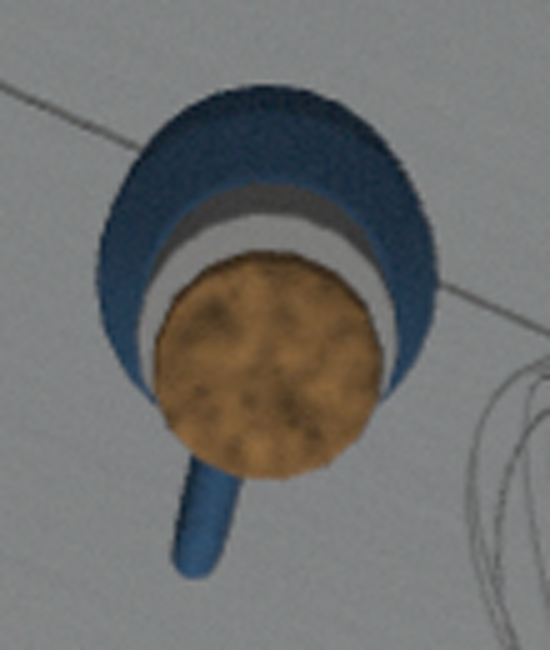

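View pics/b2.png

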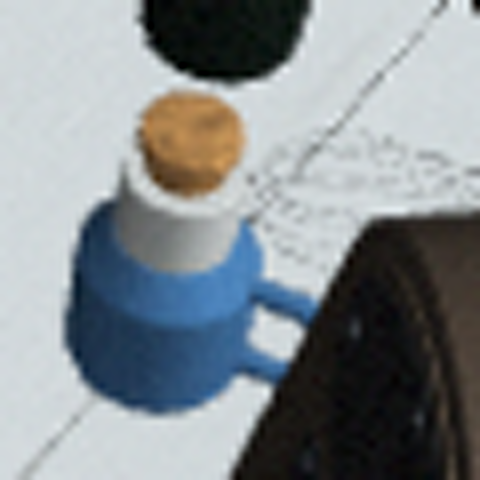

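```bash
cat > fit2.py <<'E'
from h import *
from scipy.optimize import least_squares
s,c=pickle.load(open("c1.pkl","rb"))
w=cam(c["wrist"],s);S=cam(c["scene"])
a=lambda u,v:(u/5+205,v/5+100)
b=lambda u,v:(u/8+300,v/8+160)
C=onplane(w,a(269,366),.146)[0];print("cork w",C)
print("cork S",onplane(S,b(190,133),.146))
h=onplane(w,a(195,555),.064)[0];d=h-C;print("hand",h,np.hypot(*d[:2]),np.arctan2(d[1],d[0]))
# handle bar direction along centre line in z=.064
p1=onplane(w,a(215,480),.064)[0];d=h-p1;print("dir",np.arctan2(d[1],d[0]))
print("base dist",np.hypot(*C[:2]),np.arctan2(C[1],C[0]))
for n,uv,z in [("mug bottom?",(440,160),.08)]:print(n,onplane(w,uv,z))
# body outline predicted
for ang in np.linspace(0,2*np.pi,8,endpoint=False):
    q=proj(w,C*[1,1,0]+np.array([.04*np.cos(ang),.04*np.sin(ang),.066]))[0];print(np.round([(q[0]-205)*5,(q[1]-100)*5]),end=' ')
E
python3 fit2.py
```

```text
cork w [ 0.37582402 -0.25290073  0.146     ]
cork S [[ 0.3710843  -0.24742879  0.146     ]]
hand [ 0.30500058 -0.26532633  0.064     ] 0.07190518362660499 -2.9679155286491983
dir -2.9743027910826823
base dist 0.4529927940088595 -0.5923216012934507
mug bottom? [[ 0.45875925 -0.44130707  0.08      ]]
[341. 117.] [205. 113.] [108. 206.] [108. 337.] [198. 428.] [327. 431.] [423. 346.] [431. 216.]
```

```bash
cat >> h.py <<'E'
def toolR(head,th,up=-1):
    h=np.array([np.cos(head),np.sin(head),0]);k=np.array([0,0,1.])
    z=np.sin(th)*h-np.cos(th)*k; x=up*(np.cos(th)*h+np.sin(th)*k)
    return np.c_[x,np.cross(z,x),z]
def delta(s,Rt,pt):
    R0=R.from_quat(s["tcp_rot"]).as_matrix()
    rv=R.from_matrix(R0.T@Rt).as_rotvec(); t=R0.T@(np.array(pt)-s["eef_pos"])
    return rv,t
E
cat > g.py <<'E'
from plant import *
from h import *
s=get_state()
J=np.array([.374,-.251]);hd=-1.19;th=np.radians(42)
Rt=toolR(hd,th)
neck=np.array([*J,.104])
for back in (.16,.12,.0):
    pt=neck+Rt[:,2]*(.024-back)
    rv,t=delta(s,Rt,pt);print(back,pt.round(4),"rv",rv.round(4),"t",t.round(4))
# tcp high with orientation
pt=neck+Rt[:,2]*(.024-.16)+[0,0,.08]
rv,t=delta(s,Rt,pt);print("high",pt.round(4),rv.round(4),t.round(4),np.degrees(np.linalg.norm(rv)))
for f in np.linspace(.1,1,10):print((rv*f).round(3).tolist(),(t*f).round(3).tolist())
E
python3 g.py
```

```text
0.16 [ 0.3402 -0.1665  0.2051] rv [-0.5598 -0.5827 -1.4552] t [ 0.0044 -0.092   0.106 ]
0.12 [ 0.3501 -0.1914  0.1753] rv [-0.5598 -0.5827 -1.4552] t [ 0.0033 -0.0652  0.1356]
0.0 [ 0.38   -0.2659  0.0862] rv [-0.5598 -0.5827 -1.4552] t [0.     0.0151 0.2247]
high [ 0.3402 -0.1665  0.2851] [-0.5598 -0.5827 -1.4552] [ 0.0043 -0.0921  0.026 ] 95.37096415400082
[-0.056, -0.058, -0.146] [0.0, -0.009, 0.003]
[-0.112, -0.117, -0.291] [0.001, -0.018, 0.005]
[-0.168, -0.175, -0.437] [0.001, -0.028, 0.008]
[-0.224, -0.233, -0.582] [0.002, -0.037, 0.01]
[-0.28, -0.291, -0.728] [0.002, -0.046, 0.013]
[-0.336, -0.35, -0.873] [0.003, -0.055, 0.016]
[-0.392, -0.408, -1.019] [0.003, -0.064, 0.018]
[-0.448, -0.466, -1.164] [0.003, -0.074, 0.021]
[-0.504, -0.524, -1.31] [0.004, -0.083, 0.023]
[-0.56, -0.583, -1.455] [0.004, -0.092, 0.026]
```

Request:
arm_command([
  [[-0.056,-0.058,-0.146],[0,0,0],1],
  [[-0.112,-0.117,-0.291],[0,0,0],1],
  [[-0.168,-0.175,-0.437],[0,0,0],1],
  [[-0.224,-0.233,-0.582],[0,0,0],1],
  [[-0.28,-0.291,-0.728],[0,0,0],1],
  [[-0.28,-0.291,-0.728],[0,0,0],1],
])

```text
time: 2.4
eef_pos: [0.3735, -0.2523, 0.3103]
tcp_rot: [0.821, 0.536, -0.11, 0.161]
contact_force: [0.2, 0.4, -0.5]
opening: 0.998
```

```bash
cat > kin.py <<'E'
from h import *
from scipy.optimize import least_squares
# q -> T ; params d,L2,L3,h,Lt,a0
def rz(a):return R.from_euler('z',a).as_matrix()
def ry(a):return R.from_euler('y',a).as_matrix()
def fk(q,P):
    d,L2,L3,h,Lt,e=P[:6]
    A=rz(q[0]); p=A@np.array([0,d,h])
    A=A@ry(q[1]); p=p+A@np.array([0,0,L2])
    A=A@ry(q[2]); p=p+A@np.array([0,0,L3])
    A=A@rz(q[3])@ry(q[4]); A=A@rz(q[5]+P[6]); p=p+A@np.array([0,0,Lt])+A@np.array([0,0,0])
    return p,A
E
cat > kfit.py <<'E'
from plant import *
from kin import *
import os
D=pickle.load(open("kd.pkl","rb")) if os.path.exists("kd.pkl") else [([-1.29801714,.287178763,1.5781817,0,1.27860994,-.150015957],[.27679629,-.61491144,.22993591],[.977737851,.209826791,-7.4e-5,-.00118]),
([-.817968758,-.282586515,2.00225422,0,1.42230421,.329682965],[.37412109,-.25173103,.31114295],[.977702451,.209994954,-8.3e-5,-1.7e-4])]
s=get_state()
D.append((s["qpos"].tolist(),s["eef_pos"].tolist(),s["tcp_rot"].tolist()));pickle.dump(D,open("kd.pkl","wb"))
print(s["qpos"].round(3),s["eef_pos"],s["tcp_rot"])
def f(P):
    o=[]
    for q,p,r in D:
        pp,A=fk(q,P);o+=list(pp-p)+list(.3*(R.from_quat(r).inv()*R.from_matrix(A)).as_rotvec())
    return np.array(o)
b=min((least_squares(f,[d,.436,.573,.3,.3,0,y]) for y in (0,1.57,3.14,-1.57) for d in(.1,-.1)),key=lambda r:r.cost)
print(b.x.round(4),b.fun.reshape(-1,6).round(4));np.save("P.npy",b.x)
E
python3 kfit.py
```

```text
[-0.647 -0.39   2.117 -0.339  1.196 -0.143] [ 0.37347586 -0.25230447  0.31029348] [ 0.82108659  0.53646874 -0.10973053  0.16117479]
[ 0.1008  0.4381  0.5678  0.2231  0.2485 -0.0515  1.5708] [[-0.0001 -0.0001 -0.      0.      0.      0.    ]
 [-0.0002  0.0001 -0.     -0.     -0.     -0.    ]
 [ 0.0003  0.      0.0001  0.     -0.      0.    ]]
```

```bash
cat >> kin.py <<'E'
P=np.load("P.npy") if __import__("os").path.exists("P.npy") else None
LO=np.array([-2.77,-.9,.21,-1.53,.24,-2.84]);HI=np.array([2.77,2.22,2.48,4.67,2.81,2.84])
def ik(Rt,pt,q0):
    def f(q):
        p,A=fk(q,P);return np.r_[p-pt,.3*R.from_matrix(Rt.T@A).as_rotvec()]
    r=least_squares(f,np.clip(q0,LO+1e-3,HI-1e-3),bounds=(LO,HI));return r.x,np.abs(r.fun).max()
E
cat > plan.py <<'E'
from kin import *
import sys
J=np.array([.374,-.251]);seat=np.array([.5274,.1376]);py=.827
q0=[-.65,-.39,2.117,-.339,1.2,-.143]
for up in (-1,1):
 for th in (35,40,45):
  for dl in (-.4,-.2,0,.2,.4):
    t=np.radians(th);out=[]
    q=np.array(q0) if up==-1 else np.array([-.65,-.39,2.117,-.339,1.2,2.])
    Rg=toolR(py+dl-2.01,t,up)
    for b,l in ((.12,0),(.0,0),(0,.04)):
        q,e=ik(Rg,np.array([*J,.104+l])+Rg[:,2]*(.024-b),q);out.append(round(e*1e3,1))
        if b==0 and l==0:qg=q
    Rp=toolR(py+dl,t,up)
    h=np.array([np.cos(py),np.sin(py)])
    for xb,l in ((.2,.05),(0,.03),(0,0.)):
        q,e=ik(Rp,np.array([*(seat-h*xb),.118+l])+Rp[:,2]*.024,q);out.append(round(e*1e3,1))
    print(up,th,dl,out,qg.round(2),q.round(2))
E
python3 plan.py
```

```text
-1 35 -0.4 [np.float64(0.0), np.float64(0.0), np.float64(0.0), np.float64(27.8), np.float64(0.0), np.float64(0.0)] [-0.57 -0.11  2.39 -0.86  0.7   0.07] [-0.04 -0.08  2.33  0.69  0.42 -2.61]
-1 35 -0.2 [np.float64(0.0), np.float64(0.0), np.float64(0.0), np.float64(36.3), np.float64(0.0), np.float64(6.2)] [-0.62 -0.17  2.45 -0.84  0.57 -0.15] [-0.08 -0.06  2.3   0.74  0.55 -2.84]
-1 35 0 [np.float64(8.0), np.float64(3.5), np.float64(0.0), np.float64(51.8), np.float64(21.8), np.float64(28.3)] [-0.67 -0.22  2.48 -0.72  0.45 -0.46] [-0.06 -0.03  2.24  0.62  0.66 -2.84]
-1 35 0.2 [np.float64(19.9), np.float64(12.0), np.float64(6.3), np.float64(74.4), np.float64(45.0), np.float64(51.1)] [-0.73 -0.24  2.48 -0.45  0.37 -0.93] [-0.03 -0.    2.18  0.52  0.75 -2.84]
-1 35 0.4 [np.float64(26.8), np.float64(16.9), np.float64(11.0), np.float64(97.2), np.float64(67.9), np.float64(74.0)] [-0.8  -0.25  2.48 -0.01  0.35 -1.57] [ 0.02  0.03  2.12  0.42  0.83 -2.84]
-1 40 -0.4 [np.float64(0.0), np.float64(0.0), np.float64(0.0), np.float64(36.1), np.float64(0.0), np.float64(2.0)] [-0.54 -0.09  2.41 -1.01
[... 3962 characters left out ...]
 np.float64(32.2), np.float64(0.0), np.float64(0.0)] [-0.68 -0.26  2.48 -0.8   0.51  2.84] [-0.14 -0.07  2.38  1.22  0.55 -0.2 ]
1 45 0 [np.float64(28.0), np.float64(28.1), np.float64(14.2), np.float64(18.1), np.float64(0.0), np.float64(0.0)] [-0.66 -0.22  2.48 -0.91  0.42  2.84] [-0.19 -0.02  2.34  1.15  0.72 -0.32]
1 45 0.2 [np.float64(46.3), np.float64(29.9), np.float64(24.1), np.float64(2.9), np.float64(0.0), np.float64(0.0)] [-0.67 -0.19  2.48 -1.01  0.31  2.81] [-0.22  0.04  2.28  1.07  0.87 -0.42]
1 45 0.4 [np.float64(54.1), np.float64(35.9), np.float64(30.3), np.float64(0.0), np.float64(0.0), np.float64(0.0)] [-0.76 -0.24  2.48 -0.21  0.24  1.8 ] [-0.24  0.1   2.21  0.98  1.01 -0.52]
```

```bash
cat > plan2.py <<'E'
from kin import *
J=np.array([.374,-.251]);seat=np.array([.5274,.1376]);py=.827
rng=np.random.default_rng(0)
def best(Rt,pt):
    r=[ik(Rt,pt,np.array([rng.uniform(-1,.5),rng.uniform(-.4,.6),rng.uniform(1.2,2.4),rng.uniform(-1.5,2.5),rng.uniform(.4,1.6),rng.uniform(-2.8,2.8)])) for _ in range(6)]
    return min(r,key=lambda x:x[1])
for up in (-1,1):
 for th in (35,42):
  for dl in (-1.8,-1.57,-1.3,-1,-.7,-.5):
    t=np.radians(th);out=[];Q=[]
    Rg=toolR(py+dl-2.01,t,up)
    for b,l in ((.12,0),(.0,0),(0,.04)):
        q,e=best(Rg,np.array([*J,.104+l])+Rg[:,2]*(.024-b));out.append(float(round(e*1e3,1)));Q.append(q)
    Rp=toolR(py+dl,t,up)
    h=np.array([np.cos(py+dl),np.sin(py+dl)])
    for xb,l in ((.15,.05),(0,.03),(0,0.)):
        q,e=best(Rp,np.array([*(seat-h*xb),.118+l])+Rp[:,2]*.024);out.append(float(round(e*1e3,1)))
    print(up,th,dl,out,Q[1].round(2),q.round(2))
# free-regrasp: where could jug be grasped w/ heading
E
python3 plan2.py
```

```text
-1 35 -1.8 [0.0, 0.0, 0.0, 0.0, 0.0, 0.0] [-0.62  0.24  2.02 -0.42  1.37  0.99] [ 0.3   0.14  2.1  -0.8   0.87  0.22]
-1 35 -1.57 [0.0, 0.0, 0.0, 0.0, 0.0, 0.0] [-0.58  0.2   2.07 -0.51  1.29  0.85] [ 0.27  0.08  2.17 -0.83  0.72  0.04]
-1 35 -1.3 [0.0, 0.0, 0.0, 0.0, 0.0, 0.0] [-0.55  0.15  2.13 -0.62  1.19  0.7 ] [ 0.22  0.01  2.24 -0.8   0.54 -0.25]
-1 35 -1 [0.0, 0.0, 0.0, 10.7, 0.0, 0.0] [-0.53  0.07  2.21 -0.72  1.05  0.52] [ 0.14 -0.05  2.3  -0.55  0.35 -0.78]
-1 35 -0.7 [0.0, 0.0, 0.0, 31.3, 0.0, 0.0] [-0.54 -0.02  2.3  -0.81  0.88  0.32] [ 0.05 -0.08  2.33  0.16  0.28 -1.78]
-1 35 -0.5 [0.0, 0.0, 0.0, 34.7, 0.0, 0.0] [-0.56 -0.08  2.36 -0.85  0.76  0.16] [-0.01 -0.08  2.34  0.57  0.36 -2.39]
-1 42 -1.8 [0.0, 0.0, 0.0, 0.0, 0.0, 0.0] [-0.59  0.3   1.98 -0.48  1.46  1.03] [ 0.34  0.17  2.11 -0.96  0.91  0.38]
-1 42 -1.57 [0.0, 0.0, 0.0, 0.0, 0.0, 0.0] [-0.55  0.26  2.03 -0.58  1.38  0.91] [ 0.31  0.1   2.19 -1.04  0.74  0.25]
-1 42 -1.3 [0.0, 0.0, 0.0, 0.0, 0.0, 0.0] [-0.51  0.2   2.11 -0.7   1.26  0.77] [ 0.25  0.02  2.28 -1.1   0.52  0.05]
-1 42 -1 [0.0, 0.0, 0.0, 18.9, 0.0,
[... 1042 characters left out ...]
 [0.0, 0.0, 0.0, 0.0, 0.0, 0.0] [-0.59  0.3   1.98 -0.48  1.46 -2.12] [ 0.34  0.17  2.11 -0.96  0.91 -2.76]
1 42 -1.57 [0.0, 0.0, 0.0, 68.0, 48.0, 5.9] [-0.55  0.26  2.03 -0.58  1.38 -2.23] [ 0.32  0.11  2.2  -1.08  0.74 -2.84]
1 42 -1.3 [0.0, 0.0, 0.0, 24.3, 18.8, 26.8] [-0.51  0.2   2.11 -0.7   1.26 -2.37] [ 0.19 -0.03  2.27 -0.81  0.49  2.84]
1 42 -1 [0.0, 0.0, 0.0, 18.9, 0.0, 0.0] [-0.48  0.12  2.2  -0.83  1.11 -2.51] [ 0.16 -0.06  2.35 -1.01  0.26  2.81]
1 42 -0.7 [0.0, 0.0, 0.0, 44.2, 5.8, 15.9] [-0.49  0.02  2.31 -0.96  0.93 -2.67] [ 0.02 -0.12  2.37  0.42  0.24  1.07]
1 42 -0.5 [5.9, 0.0, 6.2, 49.3, 0.0, 0.0] [-0.51 -0.05  2.38 -1.04  0.8  -2.78] [-0.03 -0.1   2.39  1.01  0.28  0.31]
```

```bash
python3 - <<'E'
from h import *
s,c=pickle.load(open("c1.pkl","rb"))
w=cam(c["wrist"],s);S=cam(c["scene"])
print("pin ends w",onplane(w,[(40,137),(190,235),(230,260)],.025).round(3).tolist())
print("pin end S",onplane(S,[(288,277)],.02).round(3))
for n,uv,z in [("lemon_b",(205,323),.028),("jar top",(265,318),.1),("bowl",(212,352),.09),("butter",(141,296),.02),("lemon_a",(240,187),.025),("mill",(270,172),0)]:print(n,onplane(S,uv,z).round(3))
E
cat > plan3.py <<'E'
from kin import *
from plant import get_state
J=np.array([.374,-.251]);seat=np.array([.5274,.1376]);py=.827
s=get_state();q=s["qpos"]
t=np.radians(42);dl=-1.57;hp=py+dl;hg=hp-2.01
def go(n,hd,xy,z):
    global q
    Rt=toolR(hd,t);pt=np.array([*xy,z+.104])+Rt[:,2]*.024
    q,e=ik(Rt,pt,q);print(n,np.round(pt,4),round(e*1e3,2),q.round(2))
d=lambda hd:np.array([np.cos(hd),np.sin(hd)])*np.sin(t)
go("pre",hg,J-d(hg)*.12,.12*np.cos(t))
go("grasp",hg,J,0);go("lift",hg,J,.07)
for f in (.25,.5,.75,1):
    xy=J*(1-f)+f*np.array([.42,.02]);go(f,hg+2.01*f,xy,.07)
x=np.array([np.cos(py),np.sin(py)])
for b in (.12,.08,.04,0): go(("in",b),hp,seat-x*b,.03)
go("seat",hp,seat,.014)
go("back",hp,seat-d(hp)*.12,.014+.12*np.cos(t))
E
python3 plan3.py
```

```text
pin ends w [[0.276, 0.009, 0.025], [0.227, -0.216, 0.025], [0.214, -0.282, 0.025]]
pin end S [[0.284 0.066 0.02 ]]
lemon_b [[0.382 0.333 0.028]]
jar top [[0.239 0.246 0.1  ]]
bowl [[0.293 0.4   0.09 ]]
butter [[0.59  0.383 0.02 ]]
lemon_a [[ 0.625 -0.123  0.025]]
mill [[ 0.598 -0.267  0.   ]]
pre [ 0.4334 -0.2267  0.1753] 0.0 [-0.44  0.26  1.84 -0.51  1.59  0.88]
grasp [ 0.3591 -0.2571  0.0862] 0.0 [-0.55  0.26  2.03 -0.58  1.38  0.91]
lift [ 0.3591 -0.2571  0.1562] 0.0 [-0.55  0.15  2.01 -0.57  1.49  0.83]
0.25 [ 0.3754 -0.1957  0.1562] 0.0 [-0.35  0.01  2.16 -0.71  1.33  0.64]
0.5 [ 0.3942 -0.1313  0.1562] 0.0 [-0.16 -0.13  2.3  -0.82  1.15  0.43]
0.75 [ 0.4136 -0.063   0.1562] 0.0 [-0.02 -0.28  2.41 -0.89  0.94  0.18]
1 [0.4318 0.0091 0.1562] 5.5 [ 0.08 -0.38  2.48 -0.86  0.71 -0.17]
('in', 0.12) [0.458  0.0384 0.1162] 0.0 [ 0.15 -0.21  2.45 -1.01  0.66  0.07]
('in', 0.08) [0.4851 0.0679 0.1162] 0.0 [ 0.21 -0.11  2.36 -1.02  0.69  0.14]
('in', 0.04) [0.5121 0.0973 0.1162] 0.0 [ 0.26 -0.02  2.28 -1.02  0.73  0.18]
('in', 0) [0.5392 0.1267 0.1162] 0.0 [ 0.31  0.07  2.19 -1.01  0.76  0.2 ]
seat [0.5392 0.1267 0.1002] 0.0 [ 0.31  0.1   2.19 -1.04  0.74  0.25]
back [0.4801 0.1811 0.1893] 0.0 [ 0.47 -0.09  2.19 -0.87  0.96  0.14]
```

```bash
cat > mv.py <<'E'
from plant import *
from kin import *
import sys
# mv.py head_deg? : head th x y z(neckpoint) back n
hd,th,x,y,z,back=map(float,sys.argv[1:7]);n=int(sys.argv[7])
s=get_state();Rt=toolR(hd,np.radians(th))
pt=np.array([x,y,z])+Rt[:,2]*(.024-back)
rv,t=delta(s,Rt,pt);print("rv",rv.round(4),np.degrees(np.linalg.norm(rv)).round(1),"t",t.round(4),"pt",pt.round(4),"ik",ik(Rt,pt,s["qpos"])[0].round(2),ik(Rt,pt,s["qpos"])[1].round(4))
print([[ (rv*f).round(3).tolist(),(t*f).round(4).tolist()] for f in np.linspace(1/n,1,n)])
E
python3 mv.py -2.753 42 .374 -.251 .15 .14 8
```

```text
rv [ 0.5377 -0.4064  0.6094] 52.1 t [0.0811 0.044  0.0562] pt [ 0.4458 -0.2216  0.2362] ik [-0.42  0.21  1.77 -0.51  1.69  0.84] 0.0
[[[0.067, -0.051, 0.076], [0.0101, 0.0055, 0.007]], [[0.134, -0.102, 0.152], [0.0203, 0.011, 0.014]], [[0.202, -0.152, 0.229], [0.0304, 0.0165, 0.0211]], [[0.269, -0.203, 0.305], [0.0405, 0.022, 0.0281]], [[0.336, -0.254, 0.381], [0.0507, 0.0275, 0.0351]], [[0.403, -0.305, 0.457], [0.0608, 0.033, 0.0421]], [[0.47, -0.356, 0.533], [0.071, 0.0385, 0.0492]], [[0.538, -0.406, 0.609], [0.0811, 0.044, 0.0562]]]
```

Request:
arm_command([
  [[0.067,-0.051,0.076],[0.01,0.0055,0.007],1],
  [[0.134,-0.102,0.152],[0.02,0.011,0.014],1],
  [[0.202,-0.152,0.229],[0.03,0.0165,0.021],1],
  [[0.269,-0.203,0.305],[0.04,0.022,0.028],1],
  [[0.336,-0.254,0.381],[0.051,0.0275,0.035],1],
  [[0.403,-0.305,0.457],[0.061,0.033,0.042],1],
  [[0.47,-0.356,0.533],[0.071,0.0385,0.049],1],
  [[0.538,-0.406,0.609],[0.081,0.044,0.056],1],
  [[0.538,-0.406,0.609],[0.081,0.044,0.056],1],
])

```text
time: 3.52
eef_pos: [0.4462, -0.2226, 0.2343]
tcp_rot: [0.916, 0.18, -0.353, 0.067]
contact_force: [0.7, 1.2, -0.5]
opening: 1.001
```

```bash
python3 - <<'E'
from plant import *
from h import *
s=get_state();c={}
for n in ("wrist","scene","top"):c[n]=read_camera(n)
pickle.dump((s,c),open("c2.pkl","wb"))
cv2.imwrite("pics/w2.png",c["wrist"]["frame"][:,:,::-1])
crop(c["scene"],"pics/s2.png",250,100,400,250,4)
cv2.imwrite("pics/t2.png",c["top"]["frame"][:,:,::-1])
E
python3 mv.py -2.753 42 .374 -.251 .104 0 8
```

```text
rv [-0.0004 -0.0009 -0.0003] 0.1 t [ 0.0313 -0.0004  0.1744] pt [ 0.3591 -0.2571  0.0862] ik [-0.55  0.26  2.03 -0.58  1.38  0.91] 0.0
[[[-0.0, -0.0, -0.0], [0.0039, -0.0001, 0.0218]], [[-0.0, -0.0, -0.0], [0.0078, -0.0001, 0.0436]], [[-0.0, -0.0, -0.0], [0.0117, -0.0002, 0.0654]], [[-0.0, -0.0, -0.0], [0.0156, -0.0002, 0.0872]], [[-0.0, -0.001, -0.0], [0.0195, -0.0003, 0.109]], [[-0.0, -0.001, -0.0], [0.0234, -0.0003, 0.1308]], [[-0.0, -0.001, -0.0], [0.0273, -0.0004, 0.1526]], [[-0.0, -0.001, -0.0], [0.0313, -0.0004, 0.1744]]]
```

View pics/w2.png

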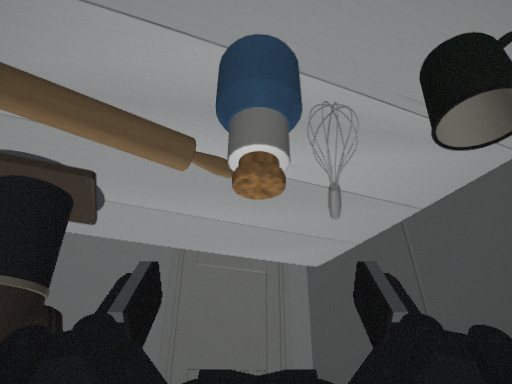

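View pics/s2.png

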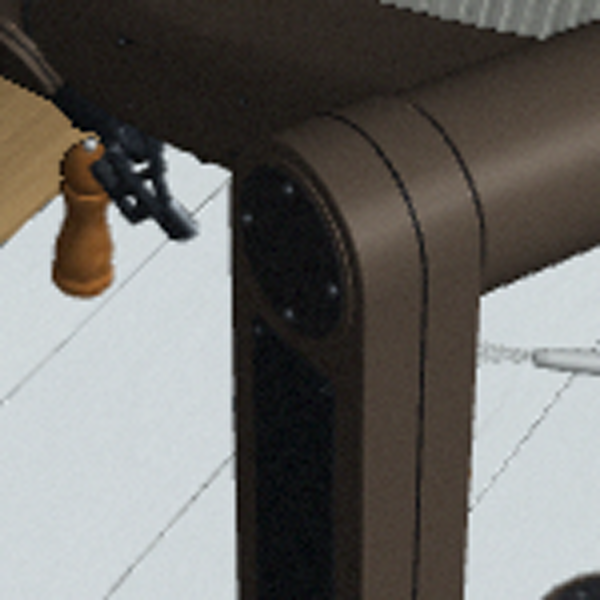

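View pics/t2.png

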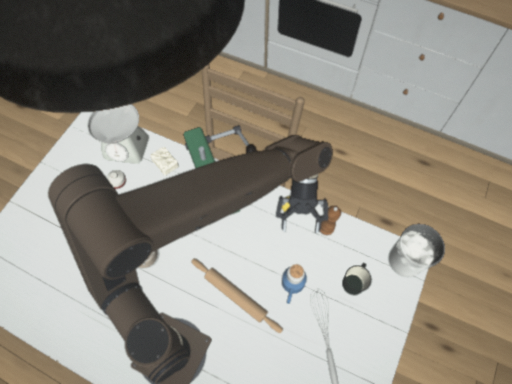

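Run:
```python
from h import *
s,c=pickle.load(open("c2.pkl","rb"))
crop(c["top"],"pics/t2c.png",270,250,320,310,10)
crop(c["wrist"],"pics/w2c.png",200,20,320,220,3)
w=cam(c["wrist"],s);T=cam(c["top"])
for J in ((.374,-.251),):
  for z in (0,.066,.084,.122,.146):print(z,proj(w,[*J,z]).round(1),((proj(T,[*J,z])-[270,250])*10).round())
```

```text
0 [[256.9  64. ]] [[222. 322.]]
0.066 [[256.6 112.5]] [[238. 270.]]
0.084 [[256.5 127.6]] [[243. 255.]]
0.122 [[256.3 162.7]] [[253. 221.]]
0.146 [[256.2 187.4]] [[260. 200.]]
```

View pics/t2c.png

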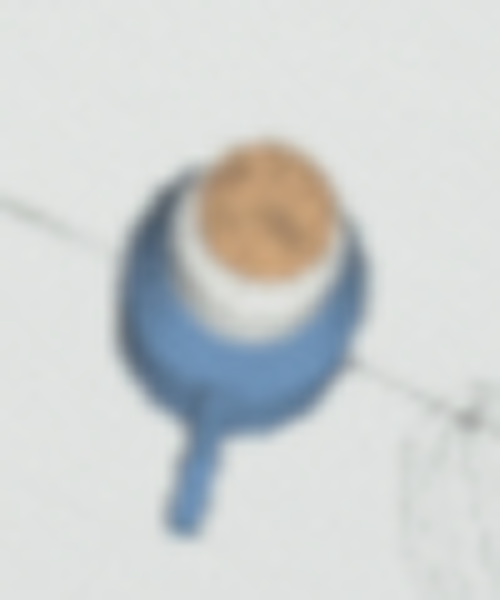

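View pics/w2c.png

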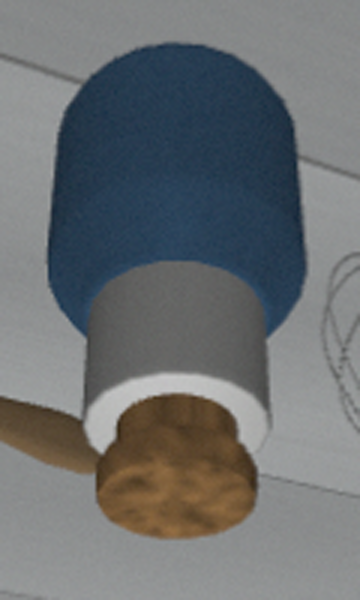

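```bash
python3 - <<'E'
from h import *
s,c=pickle.load(open("c2.pkl","rb"));w=cam(c["wrist"],s);T=cam(c["top"])
print(onplane(T,(270+26.8,250+21.0),.146),onplane(w,(259,185.7),.146))
print(tri([ray(T,(296.8,271)),ray(w,(259,185.7))]))
h=onplane(T,(270+18.5,250+51.5),.064)[0];b=onplane(T,(270+20.5,250+43),.064)[0];print(h,np.arctan2(*(h-b)[[1,0]]), np.arctan2(*(h-[.3755,-.253,0])[[1,0]]))
E
python3 mv.py -2.753 42 .3755 -.253 .104 0 7
```

```text
[[ 0.37206082 -0.2544513   0.146     ]] [[ 0.37738428 -0.252069    0.146     ]]
[ 0.37287621 -0.25415274  0.14305217]
[ 0.29473368 -0.26751208  0.064     ] -2.9537483082115763 -2.9638097798958327
rv [-0.0004 -0.0009 -0.0003] 0.1 t [0.0317 0.002  0.174 ] pt [ 0.3606 -0.2591  0.0862] ik [-0.55  0.27  2.03 -0.58  1.38  0.91] 0.0
[[[-0.0, -0.0, -0.0], [0.0045, 0.0003, 0.0249]], [[-0.0, -0.0, -0.0], [0.0091, 0.0006, 0.0497]], [[-0.0, -0.0, -0.0], [0.0136, 0.0009, 0.0746]], [[-0.0, -0.001, -0.0], [0.0181, 0.0011, 0.0994]], [[-0.0, -0.001, -0.0], [0.0227, 0.0014, 0.1243]], [[-0.0, -0.001, -0.0], [0.0272, 0.0017, 0.1492]], [[-0.0, -0.001, -0.0], [0.0317, 0.002, 0.174]]]
```

```bash
python3 mv.py -2.753 42 .3745 -.253 .106 .003 7
```

```text
rv [-0.0004 -0.0009 -0.0003] 0.1 t [0.0297 0.0016 0.1702] pt [ 0.3615 -0.2583  0.0904] ik [-0.55  0.26  2.02 -0.58  1.38  0.9 ] 0.0
[[[-0.0, -0.0, -0.0], [0.0042, 0.0002, 0.0243]], [[-0.0, -0.0, -0.0], [0.0085, 0.0005, 0.0486]], [[-0.0, -0.0, -0.0], [0.0127, 0.0007, 0.0729]], [[-0.0, -0.001, -0.0], [0.017, 0.0009, 0.0972]], [[-0.0, -0.001, -0.0], [0.0212, 0.0012, 0.1215]], [[-0.0, -0.001, -0.0], [0.0255, 0.0014, 0.1458]], [[-0.0, -0.001, -0.0], [0.0297, 0.0016, 0.1702]]]
```

Request:
arm_command([
  [[0,0,0],[0.015,0.0005,0.02],1],
  [[0,0,0],[0.03,0.001,0.045],1],
  [[0,0,0],[0.03,0.0016,0.07],1],
  [[0,0,0],[0.03,0.0016,0.095],1],
  [[0,0,0],[0.03,0.0016,0.12],1],
  [[0,0,0],[0.03,0.0016,0.14],1],
  [[0,0,0],[0.03,0.0016,0.155],1],
  [[0,0,0],[0.03,0.0016,0.17],1],
  [[0,0,0],[0.03,0.0016,0.17],1],
])

```text
time: 4.8
eef_pos: [0.3608, -0.258, 0.0896]
tcp_rot: [0.916, 0.18, -0.352, 0.068]
contact_force: [-0.2, 0.2, 0.3]
opening: 1.0
```

Request:
arm_command([
  [[0,0,0],[0,0,0],0.4],
  [[0,0,0],[0,0,0],0.2],
  [[0,0,0],[0,0,0],0],
  [[0,0,0],[0,0,0],-0.5],
  [[0,0,0],[0,0,0],-1],
  [[0,0,0],[0,0,0],-1],
  [[0,0,0],[0,0,0],-1],
], force=45)

```text
time: 5.68
eef_pos: [0.3613, -0.2581, 0.0902]
tcp_rot: [0.916, 0.18, -0.352, 0.069]
contact_force: [0.9, 2.3, 5.6]
opening: 0.603
```

```bash
python3 - <<'E'
from plant import *
from h import *
s=get_state();c={}
for n in ("wrist","top"):c[n]=read_camera(n)
pickle.dump((s,c),open("c3.pkl","wb"))
cv2.imwrite("pics/w3.png",c["wrist"]["frame"][:,:,::-1])
crop(c["top"],"pics/t3.png",230,180,360,320,4)
E
python3 mv.py -2.753 42 .3745 -.253 .166 .003 7
```

```text
rv [-0.0015 -0.0003 -0.0003] 0.1 t [-0.0402  0.0002 -0.0448] pt [ 0.3615 -0.2583  0.1504] ik [-0.55  0.17  2.   -0.57  1.48  0.84] 0.0
[[[-0.0, -0.0, -0.0], [-0.0057, 0.0, -0.0064]], [[-0.0, -0.0, -0.0], [-0.0115, 0.0001, -0.0128]], [[-0.001, -0.0, -0.0], [-0.0172, 0.0001, -0.0192]], [[-0.001, -0.0, -0.0], [-0.023, 0.0001, -0.0256]], [[-0.001, -0.0, -0.0], [-0.0287, 0.0001, -0.032]], [[-0.001, -0.0, -0.0], [-0.0344, 0.0002, -0.0384]], [[-0.001, -0.0, -0.0], [-0.0402, 0.0002, -0.0448]]]
```

View pics/w3.png

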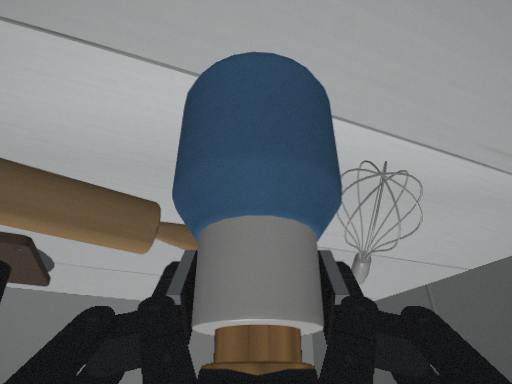

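View pics/t3.png

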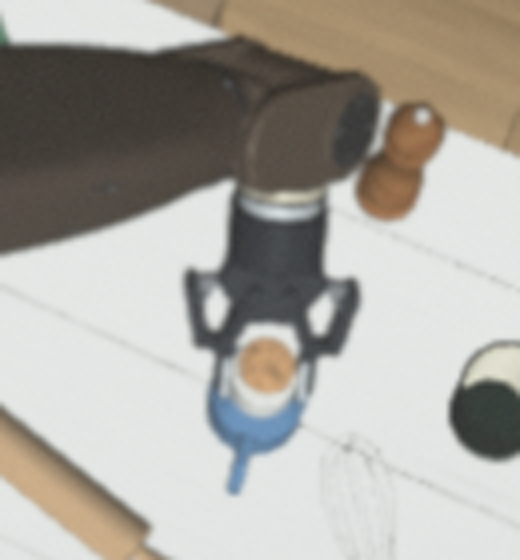

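Request:
arm_command([
  [[0,0,0],[-0.005,0,-0.005],-1],
  [[0,0,0],[-0.013,0,-0.014],-1],
  [[0,0,0],[-0.022,0,-0.025],-1],
  [[0,0,0],[-0.031,0,-0.035],-1],
  [[0,0,0],[-0.039,0,-0.043],-1],
  [[0,0,0],[-0.043,0,-0.048],-1],
  [[0,0,0],[-0.043,0,-0.048],-1],
])

```text
time: 6.65
eef_pos: [0.3617, -0.2582, 0.1552]
tcp_rot: [0.916, 0.18, -0.351, 0.069]
contact_force: [-0.1, 0.1, -5.1]
opening: 0.609
```

Run:
```python
from plant import *
from h import *
s=get_state();c={}
for n in ("wrist","top"):c[n]=read_camera(n)
pickle.dump((s,c),open("c4.pkl","wb"))
cv2.imwrite("pics/w4.png",c["wrist"]["frame"][:,:,::-1])
s3,c3=pickle.load(open("c3.pkl","rb"))
print(np.abs(c["wrist"]["frame"][50:300,200:320].astype(int)-c3["wrist"]["frame"][50:300,200:320]).mean())
crop(c["top"],"pics/t4.png",230,180,360,320,4)
```

```text
3.3006
```

View pics/w4.png

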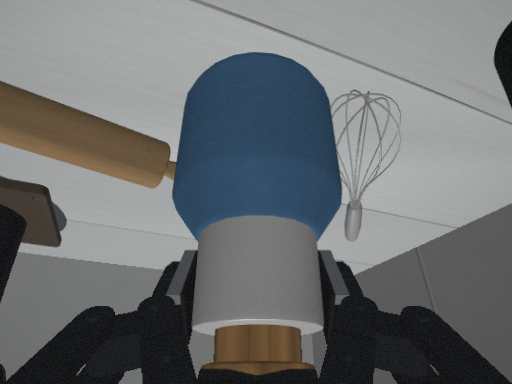

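View pics/t4.png

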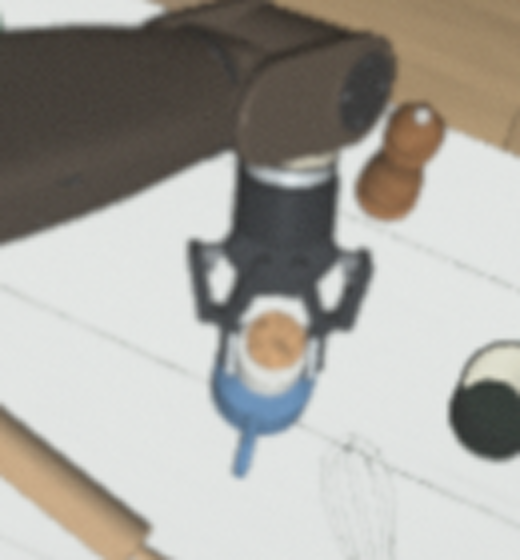

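```bash
cat > seg.py <<'E'
from plant import *
from kin import *
import sys
# seg.py n hd1 x1 y1 z1 hd0 x0 y0 z0 : waypoint rows from (0) to (1), neck coords, smoothstep
n=int(sys.argv[1]);b=np.array(list(map(float,sys.argv[2:6])));a=np.array(list(map(float,sys.argv[6:10])))
s=get_state();q=s["qpos"]
for i in range(1,n+1):
    f=i/n;f=.5*f+.5*f*f*(3-2*f)
    p=a+(b-a)*f;Rt=toolR(p[0],np.radians(42));pt=p[1:]+Rt[:,2]*.021
    rv,t=delta(s,Rt,pt);q1,e=ik(Rt,pt,q)
    print("[[%.3f,%.3f,%.3f],[%.4f,%.4f,%.4f],-1],"%(*rv,*t),"" if e<1e-4 else "BAD%.4f"%e, np.abs(q1-q).max().round(2));q=q1
print(q.round(2))
E
python3 seg.py 9 -1.75 .40 -.12 .166  -2.753 .3745 -.253 .171
```

```text
[[-0.051,-0.000,-0.054],[0.0036,-0.0067,-0.0042],-1],  0.04
[[-0.119,-0.000,-0.130],[0.0096,-0.0168,-0.0089],-1],  0.04
[[-0.201,-0.000,-0.221],[0.0171,-0.0290,-0.0148],-1],  0.05
[[-0.291,-0.001,-0.321],[0.0254,-0.0425,-0.0214],-1],  0.05
[[-0.384,-0.001,-0.424],[0.0342,-0.0565,-0.0283],-1],  0.05
[[-0.474,-0.001,-0.525],[0.0429,-0.0703,-0.0352],-1],  0.05
[[-0.556,-0.001,-0.616],[0.0509,-0.0829,-0.0415],-1],  0.05
[[-0.624,-0.001,-0.691],[0.0576,-0.0935,-0.0469],-1],  0.04
[[-0.673,-0.001,-0.745],[0.0625,-0.1012,-0.0508],-1],  0.03
[-0.17 -0.12  2.29 -0.83  1.14  0.44]
```

Request:
arm_command([
  [[-0.051,0,-0.054],[0.0036,-0.0067,-0.0042],-1],
  [[-0.119,0,-0.13],[0.0096,-0.0168,-0.0089],-1],
  [[-0.201,0,-0.221],[0.0171,-0.029,-0.0148],-1],
  [[-0.291,-0.001,-0.321],[0.0254,-0.0425,-0.0214],-1],
  [[-0.384,-0.001,-0.424],[0.0342,-0.0565,-0.0283],-1],
  [[-0.474,-0.001,-0.525],[0.0429,-0.0703,-0.0352],-1],
  [[-0.556,-0.001,-0.616],[0.0509,-0.0829,-0.0415],-1],
  [[-0.624,-0.001,-0.691],[0.0576,-0.0935,-0.0469],-1],
  [[-0.673,-0.001,-0.745],[0.0625,-0.1012,-0.0508],-1],
  [[-0.673,-0.001,-0.745],[0.0625,-0.1012,-0.0508],-1],
])

```text
time: 8.0
eef_pos: [0.3968, -0.1329, 0.15]
tcp_rot: [0.716, 0.599, -0.275, 0.23]
contact_force: [-0.1, -0.4, -3.8]
opening: 0.603
```

```bash
python3 seg.py 10 -.743 .45 .045 .146  -1.75 .40 -.12 .166
```

```text
[[-0.043,0.000,-0.046],[0.0082,0.0031,-0.0062],-1],  0.04
[[-0.102,0.000,-0.112],[0.0207,0.0061,-0.0151],-1],  0.03
[[-0.174,0.000,-0.191],[0.0358,0.0097,-0.0258],-1],  0.04
[[-0.253,0.000,-0.280],[0.0528,0.0136,-0.0380],-1],  0.05
[[-0.337,0.000,-0.372],[0.0708,0.0177,-0.0508],-1],  0.06
[[-0.420,-0.000,-0.465],[0.0889,0.0216,-0.0638],-1],  0.06
[[-0.500,-0.000,-0.554],[0.1063,0.0253,-0.0763],-1],  0.06
[[-0.571,-0.000,-0.633],[0.1220,0.0285,-0.0876],-1],  0.06
[[-0.630,-0.000,-0.699],[0.1351,0.0310,-0.0970],-1],  0.05
[[-0.674,-0.000,-0.747],[0.1446,0.0328,-0.1039],-1],  0.04
[ 0.14 -0.24  2.44 -0.97  0.67  0.01]
```

Request:
arm_command([
  [[-0.043,0,-0.046],[0.0082,0.0031,-0.0062],-1],
  [[-0.102,0,-0.112],[0.0207,0.0061,-0.0151],-1],
  [[-0.174,0,-0.191],[0.0358,0.0097,-0.0258],-1],
  [[-0.253,0,-0.28],[0.0528,0.0136,-0.038],-1],
  [[-0.337,0,-0.372],[0.0708,0.0177,-0.0508],-1],
  [[-0.42,0,-0.465],[0.0889,0.0216,-0.0638],-1],
  [[-0.5,0,-0.554],[0.1063,0.0253,-0.0763],-1],
  [[-0.571,0,-0.633],[0.122,0.0285,-0.0876],-1],
  [[-0.63,0,-0.699],[0.1351,0.031,-0.097],-1],
  [[-0.674,0,-0.747],[0.1446,0.0328,-0.1039],-1],
  [[-0.674,0,-0.747],[0.1446,0.0328,-0.1039],-1],
])

```text
time: 9.38
eef_pos: [0.4595, 0.0359, 0.1298]
tcp_rot: [0.338, 0.87, -0.13, 0.334]
contact_force: [0.2, 0.2, -5.2]
opening: 0.605
```

```bash
python3 - <<'E'
from plant import *
from h import *
s=get_state();c={}
for n in ("wrist","scene","top"):c[n]=read_camera(n)
pickle.dump((s,c),open("c5.pkl","wb"))
cv2.imwrite("pics/w5.png",c["wrist"]["frame"][:,:,::-1])
crop(c["scene"],"pics/s5.png",150,130,350,300,4)
crop(c["top"],"pics/t5.png",130,100,280,260,4)
E
python3 seg.py 8 -.743 .5274 .1376 .141  -.743 .45 .045 .146
```

```text
[[-0.000,-0.000,0.001],[0.0005,0.0104,-0.0000],-1],  0.02
[[-0.000,-0.000,0.001],[0.0014,0.0247,-0.0000],-1],  0.04
[[-0.000,-0.000,0.001],[0.0024,0.0419,-0.0001],-1],  0.04
[[-0.000,-0.000,0.001],[0.0036,0.0605,-0.0001],-1],  0.05
[[-0.000,-0.000,0.001],[0.0047,0.0791,-0.0001],-1],  0.04
[[-0.000,-0.000,0.001],[0.0058,0.0963,-0.0001],-1],  0.04
[[-0.000,-0.000,0.001],[0.0067,0.1107,-0.0001],-1],  0.03
[[-0.000,-0.000,0.001],[0.0073,0.1208,-0.0001],-1],  0.02
[ 0.31  0.05  2.18 -0.99  0.77  0.18]
```

View pics/w5.png

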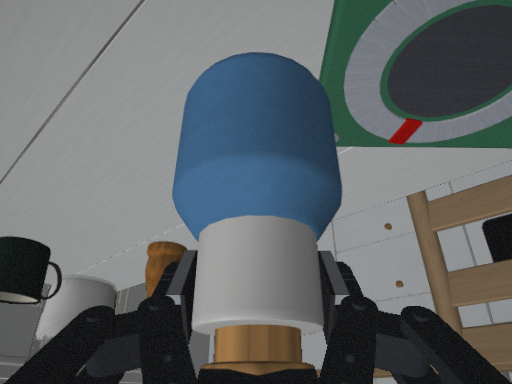

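View pics/s5.png

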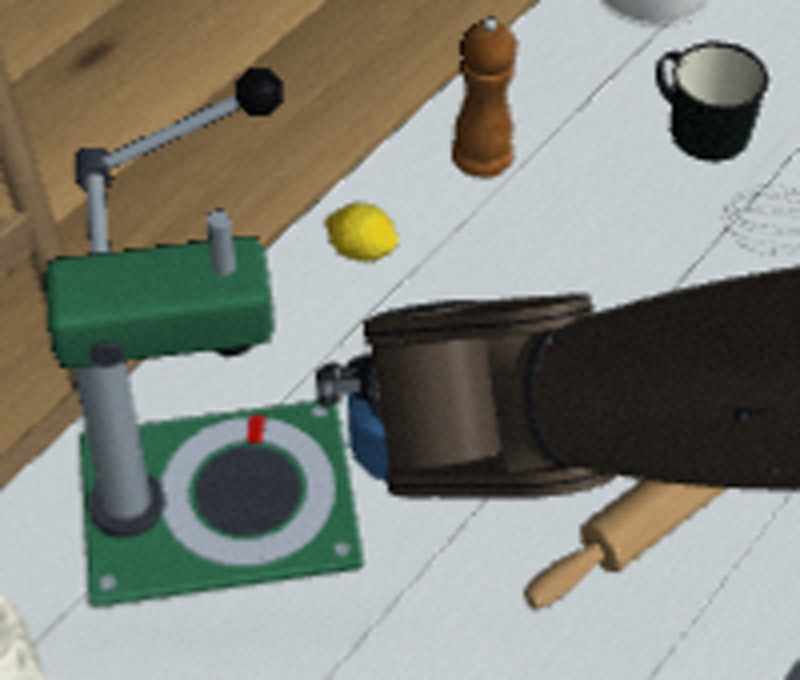

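View pics/t5.png

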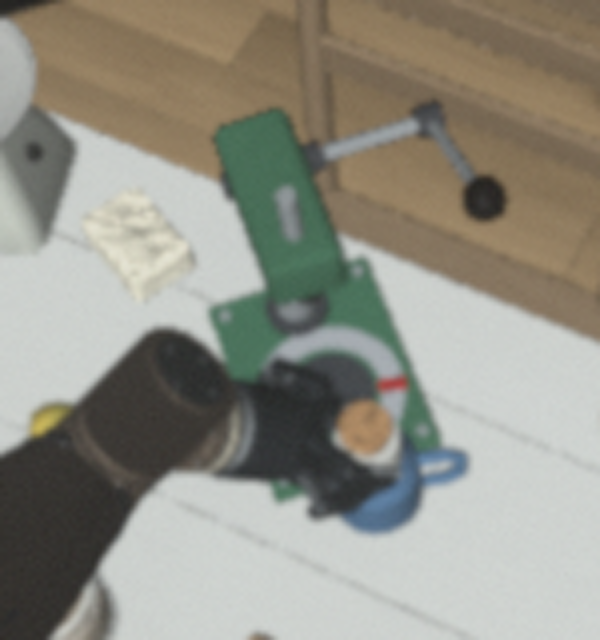

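Run:
```python
from h import *
s,c=pickle.load(open("c5.pkl","rb"));S=cam(c["scene"]);T=cam(c["top"]);w=cam(c["wrist"],s)
crop(c["scene"],"pics/s5c.png",165,225,245,285,10)
for n,r,z in (("S",onplane(S,(214.2,237.5),.016),0),("T",onplane(T,(228.25,195.75),.016),0),("W",onplane(w,(405.5,132),.016),0)):
    d=r[0,:2]-[.5274,.1376];print(n,r,np.hypot(*d),np.arctan2(d[1],d[0]))
# seat via wrist
print(onplane(S,(212,252),.014))
# handle in top
h=onplane(T,(130+462/4,100+463/4),.04+.042)[0];print("handle",h)
ck=onplane(T,(130+364/4,100+428/4),.04+.146)[0];print("cork",ck, np.arctan2(*(h-ck)[[1,0]]),np.hypot(*(h-ck)[:2]))
```

```text
S [[0.55946934 0.09197941 0.016     ]] 0.05576450946724831 -0.9580882198763535
T [[0.56327074 0.08862822 0.016     ]] 0.06070374812431098 -0.9386039917284744
W [[0.56410337 0.09066932 0.016     ]] 0.05957873210655577 -0.9070804714960932
[[0.52925559 0.13751279 0.014     ]]
handle [ 0.49353434 -0.01853825  0.082     ]
cork [0.44702588 0.04145992 0.186     ] -0.9113833858435066 0.07591322798254815
```

View pics/s5c.png

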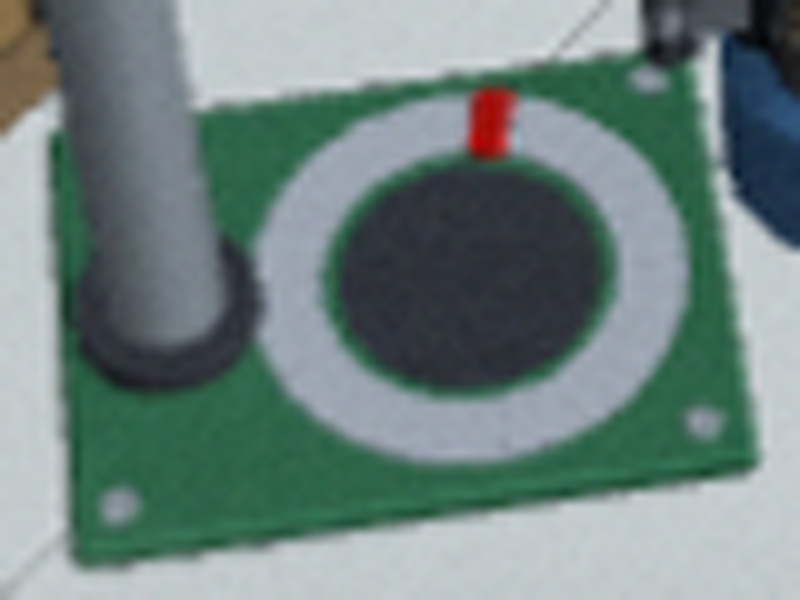

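Request:
arm_command([
  [[0,0,0],[0.0005,0.0104,0],-1],
  [[0,0,0],[0.0014,0.0247,0],-1],
  [[0,0,0],[0.0024,0.0419,0],-1],
  [[0,0,0],[0.0036,0.0605,0],-1],
  [[0,0,0],[0.0047,0.0791,0],-1],
  [[0,0,0],[0.0058,0.0963,0],-1],
  [[0,0,0],[0.0067,0.1107,0],-1],
  [[0,0,0],[0.0073,0.121,0],-1],
  [[0,0,0],[0.0073,0.121,0],-1],
  [[0,0,0],[0.0073,0.121,0],-1],
])

```text
time: 10.78
eef_pos: [0.5375, 0.1279, 0.125]
tcp_rot: [0.339, 0.87, -0.131, 0.334]
contact_force: [-1.0, -0.5, -4.5]
opening: 0.604
```

```bash
python3 - <<'E'
from plant import *
from h import *
s=get_state();c={}
for n in ("wrist","scene","top"):c[n]=read_camera(n)
pickle.dump((s,c),open("c6.pkl","wb"))
cv2.imwrite("pics/w6.png",c["wrist"]["frame"][:,:,::-1])
crop(c["scene"],"pics/s6.png",150,170,280,290,6)
crop(c["top"],"pics/t6.png",130,100,280,260,4)
w=cam(c["wrist"],s)
th=np.linspace(0,6.28,9)
E
python3 mv.py -.743 42 .528 .137 .120 .003 4
```

```text
rv [-0.0008 -0.0002  0.0005] 0.1 t [0.0134 0.0003 0.016 ] pt [0.5383 0.1275 0.1044] ik [ 0.31  0.09  2.19 -1.03  0.75  0.24] 0.0
[[[-0.0, -0.0, 0.0], [0.0033, 0.0001, 0.004]], [[-0.0, -0.0, 0.0], [0.0067, 0.0002, 0.008]], [[-0.001, -0.0, 0.0], [0.01, 0.0003, 0.012]], [[-0.001, -0.0, 0.0], [0.0134, 0.0003, 0.016]]]
```

View pics/w6.png

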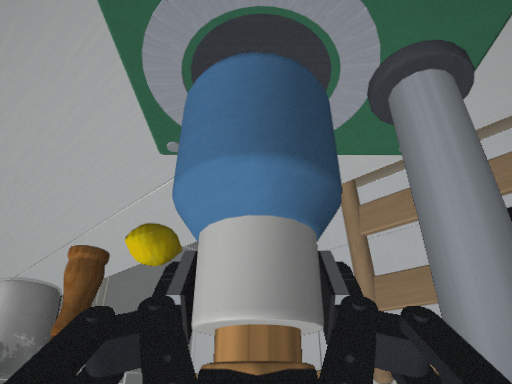

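View pics/s6.png

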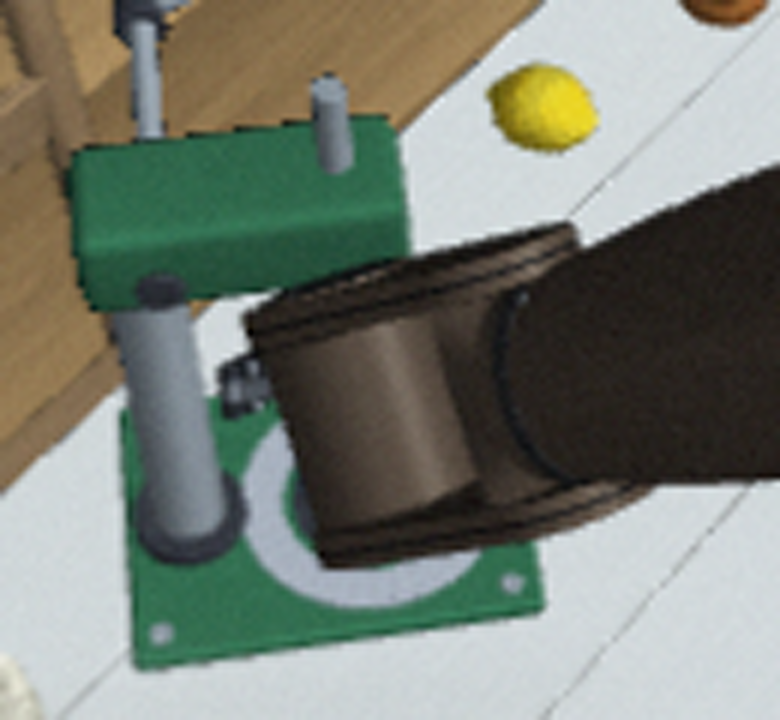

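View pics/t6.png

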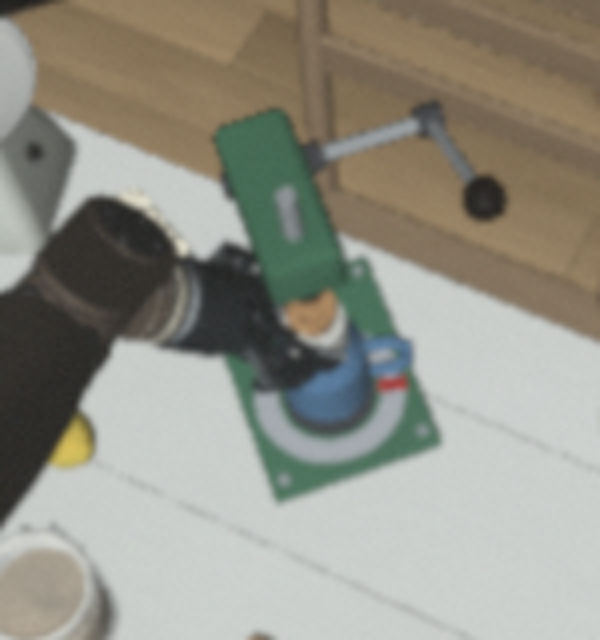

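```bash
cat > ov.py <<'E'
from h import *
import sys
s,c=pickle.load(open(sys.argv[1],"rb"));w=cam(c["wrist"],s)
sx,sy,jx,jy,jz=map(float,sys.argv[3:8])
im=cv2.resize(c["wrist"]["frame"][:,:,::-1],None,fx=1.5,fy=1.5)
th=np.linspace(0,2*np.pi,61)
def circ(x,y,r,z,col):
    q=proj(w,np.c_[x+r*np.cos(th),y+r*np.sin(th),0*th+z])*1.5
    cv2.polylines(im,[q.round().astype(int).reshape(-1,1,2)],True,col,1,cv2.LINE_AA)
for r in (.047,.069):circ(sx,sy,r,.016,(0,0,255))
circ(jx,jy,.036,jz,(0,255,255));circ(jx,jy,.04,jz+.066,(0,255,0));circ(jx,jy,.0265,jz+.084,(255,255,0));circ(jx,jy,.0265,jz+.122,(255,0,255))
cv2.imwrite(sys.argv[2],im)
E
python3 - <<'E'
import sys;sys.path.insert(0,'.')
import os;os.chdir('.')
from h import *
s,c=pickle.load(open("c6.pkl","rb"))
Rt=R.from_quat(s["tcp_rot"]).as_matrix();print(s["eef_pos"]-Rt[:,2]*.021)
E
python3 ov.py c6.pkl pics/ov6.png .5274 .1376 .5271 .1375 .035
```

```text
[0.52719824 0.13743309 0.14065015]
```

View pics/ov6.png

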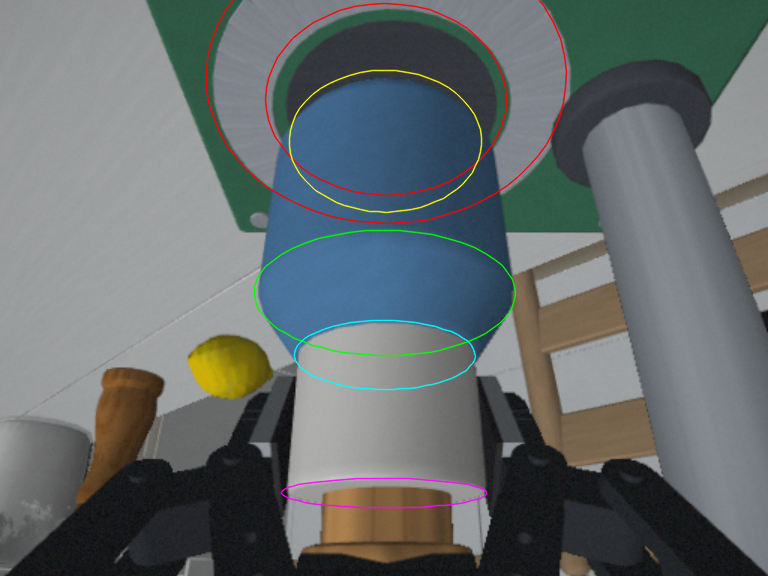

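Request:
arm_command([
  [[0,0,0],[0.003,0.001,0.0035],-1],
  [[0,0,0],[0.006,0.0015,0.007],-1],
  [[0,0,0],[0.009,0.0015,0.01],-1],
  [[0,0,0],[0.0105,0.0015,0.012],-1],
  [[0,0,0],[0.0115,0.0015,0.013],-1],
  [[0,0,0],[0.0115,0.0015,0.013],-1],
])

```text
time: 11.68
eef_pos: [0.5387, 0.1288, 0.1078]
tcp_rot: [0.339, 0.87, -0.131, 0.334]
contact_force: [0.9, 0.1, -5.0]
opening: 0.603
```

Request:
arm_command([
  [[0,0,0],[0.0008,0,0.0008],-1],
  [[0,0,0],[0.0015,0,0.0016],-1],
  [[0,0,0],[0.0022,0,0.0024],-1],
  [[0,0,0],[0.0022,0,0.0024],-1],
])

```text
time: 12.18
eef_pos: [0.5385, 0.1288, 0.1044]
tcp_rot: [0.339, 0.87, -0.131, 0.334]
contact_force: [0.0, 0.3, -4.5]
opening: 0.608
```

Request:
arm_command([
  [[0,0,0],[0.0007,0,0.0008],-1],
  [[0,0,0],[0.0007,0,0.0008],-1],
])

```text
time: 12.42
eef_pos: [0.5391, 0.1287, 0.1042]
tcp_rot: [0.339, 0.87, -0.131, 0.334]
contact_force: [-0.9, -1.5, -0.9]
opening: 0.606
```

```bash
python3 - <<'E'
from plant import *
from h import *
s=get_state();c={}
for n in ("wrist","scene","top"):c[n]=read_camera(n)
pickle.dump((s,c),open("c7.pkl","wb"))
crop(c["top"],"pics/t7.png",185,160,255,230,9)
E
python3 ov.py c7.pkl pics/ov7.png .5285 .1390 .5280 .1383 .014
```

```text
(no output)
```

View pics/t7.png

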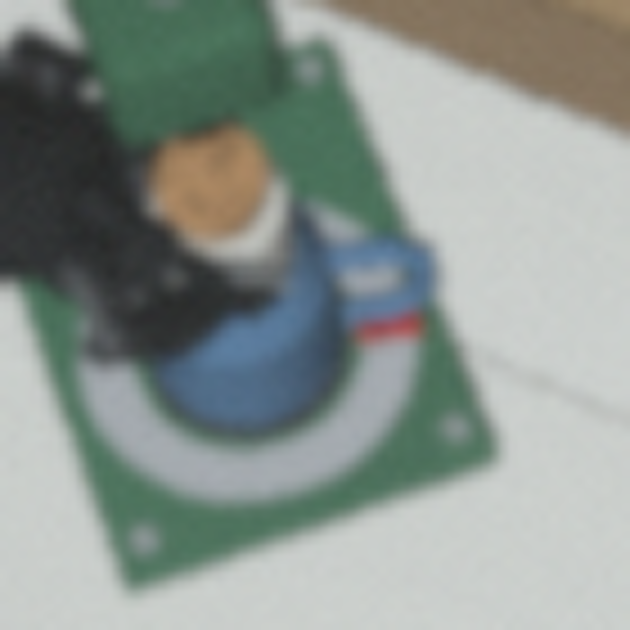

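View pics/ov7.png

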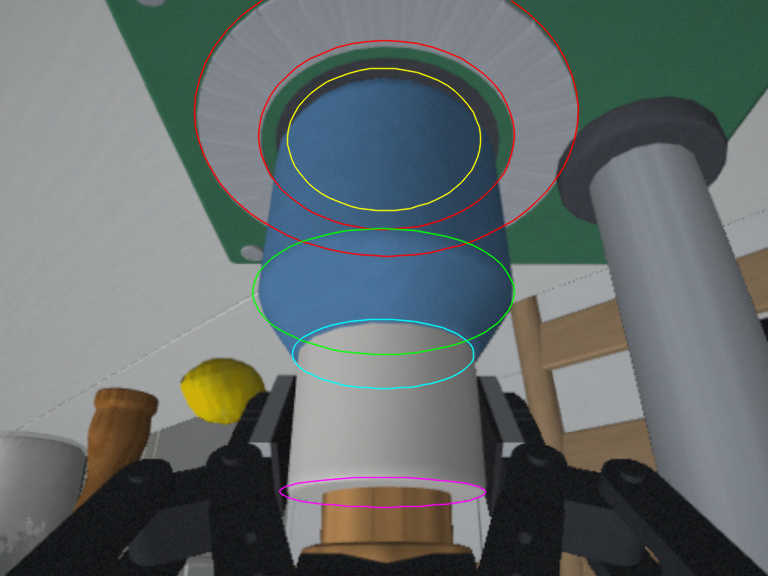

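Run:
```python
from h import *
s,c=pickle.load(open("c7.pkl","rb"));T=cam(c["top"])
im=cv2.imread("pics/t7.png")
J=np.array([.528,.1385,.014])
for yaw,col in ((-.957,(0,0,255)),(-.857,(0,255,255)),(-1.057,(255,0,255))):
    h=np.array([np.cos(yaw),np.sin(yaw),0])
    pts=np.array([J+h*r+[0,0,z] for r,z in ((.04,.064),(.074,.064),(.074,.018),(.04,.018))])
    q=((proj(T,pts)-[185,160])*9+4).astype(int);cv2.polylines(im,[q.reshape(-1,1,2)],False,col,1)
for yaw in (-.957,):
    h=np.array([np.cos(yaw),np.sin(yaw),0]);n=np.array([-h[1],h[0],0])
    q=((proj(T,np.array([J*[1,1,0]+h*r+n*m+[0,0,.016] for r,m in ((.045,-.0065),(.071,-.0065),(.071,.0065),(.045,.0065))]))-[185,160])*9+4).astype(int)
    cv2.polylines(im,[q.reshape(-1,1,2)],True,(0,0,0),1)
cv2.imwrite("pics/t7o.png",im)
```

```text
(no output)
```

View pics/t7o.png

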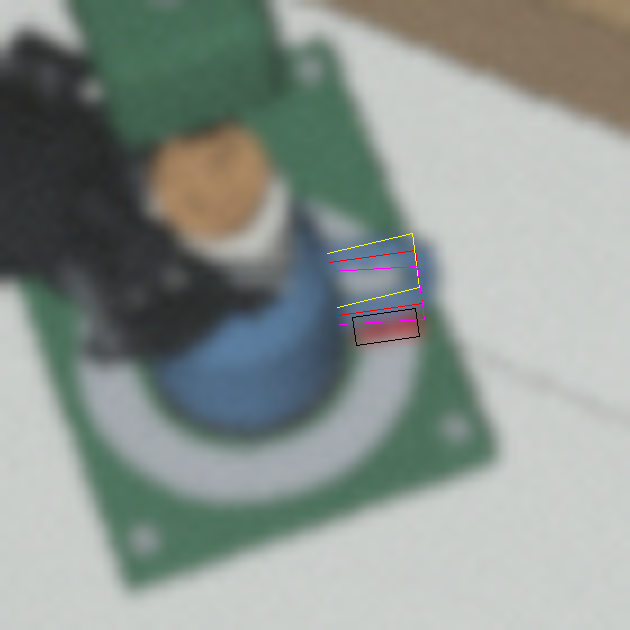

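Request:
arm_command([
  [[0,0,0],[0,0,0],0.4],
  [[0,0,0],[0,0,0],0.7],
  [[0,0,0],[0,0,0],1],
  [[0,0,0],[0,0,0],1],
  [[0,0,0],[0,0,0],1],
  [[0,0,0],[0,0,0],1],
])

```text
time: 13.32
eef_pos: [0.5391, 0.1286, 0.1042]
tcp_rot: [0.339, 0.87, -0.131, 0.334]
contact_force: [0.6, 0.4, -0.4]
opening: 1.002
```

Request:
arm_command([
  [[0,0,0],[0,0,-0.008],1],
  [[0,0,0],[0,0,-0.02],1],
  [[0,0,0],[0,0,-0.04],1],
  [[0,0,0],[0,0,-0.06],1],
  [[0,0,0],[0,0,-0.08],1],
  [[0,0,0],[0,0,-0.1],1],
  [[0,0,0],[0,0,-0.12],1],
  [[0,0,0],[0,0,-0.12],1],
])

```text
time: 14.32
eef_pos: [0.4801, 0.1845, 0.1955]
tcp_rot: [0.338, 0.87, -0.129, 0.336]
contact_force: [-0.6, -0.4, -0.7]
opening: 1.0
```

```bash
python3 - <<'E'
from plant import *
from h import *
s=get_state();c={}
for n in ("wrist","scene","top"):c[n]=read_camera(n)
pickle.dump((s,c),open("c8.pkl","wb"))
crop(c["top"],"pics/t8.png",150,120,280,240,5)
print(s["qpos"])
E
python3 ov.py c8.pkl pics/ov8.png .5285 .1390 .5280 .1383 .014
```

```text
[ 0.47568146 -0.07720717  2.16655948 -0.87225782  0.96306687  0.13525559]
```

View pics/t8.png

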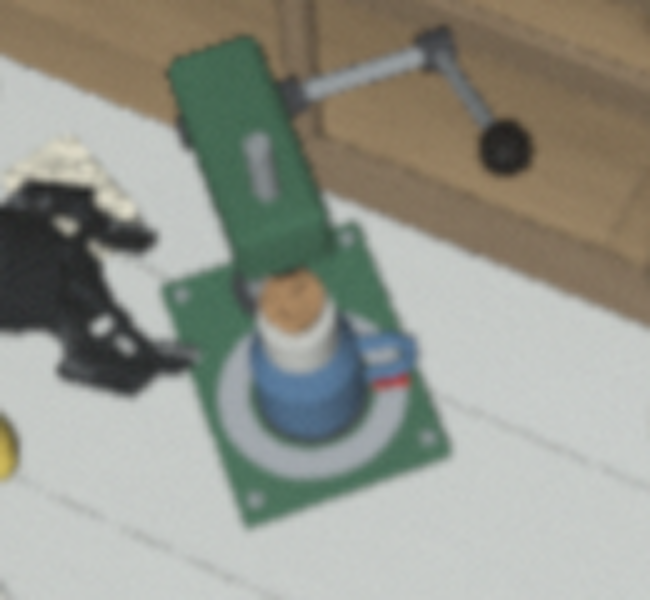

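View pics/ov8.png

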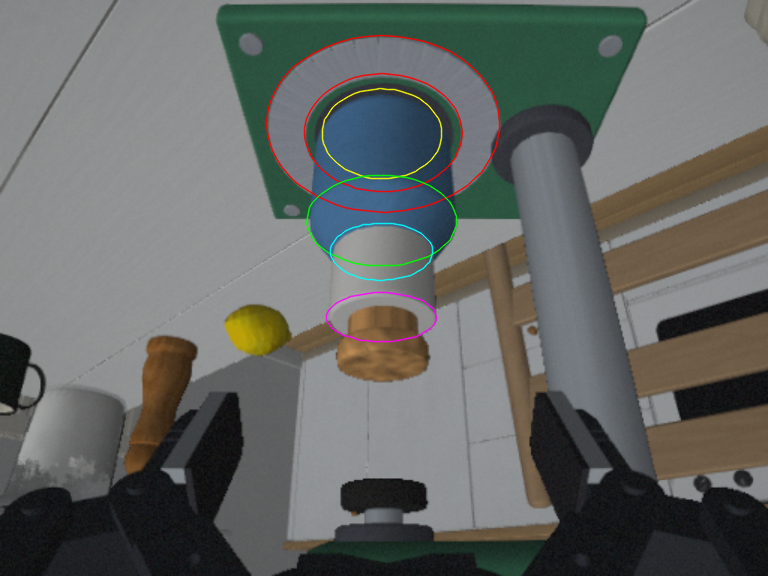

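```bash
cat > path.py <<'E'
from plant import *
from kin import *
from scipy.spatial.transform import Slerp
SEAT=np.array([.528,.138,0]);PY=.827
boxes=[((-.03,-.032,.235),(.122,.032,.291)),((-.01,-.01,.29),(.01,.01,.38)),((-.06,-.16,.16),(.09,-.12,.335)),((.07,-.14,.24),(.1,-.03,.27)),((-.04,-.08,0),(.13,.04,.16))]
def clear(p,A):
    m=9
    for f in np.linspace(0,1,15):
        X=p-A[:,2]*.2485*f
        rad=.03 if f<.25 else .058
        L=R.from_euler('z',-PY).apply(X-SEAT)
        for lo,hi in boxes:
            m=min(m,np.linalg.norm(np.maximum(0,np.maximum(np.array(lo)-L,L-np.array(hi))))-rad)
    return m
def path(p1,R1,n,grip,p0=None,show=True,ease=True):
    s=get_state();R0=R.from_quat(s["tcp_rot"]);p0=s["eef_pos"];q=s["qpos"]
    sl=Slerp([0,1],R.from_matrix([R0.as_matrix(),R1]))
    for i in range(1,n+1):
        f=i/n
        if ease:f=.5*f+.5*f*f*(3-2*f)
        Rt=sl(f).as_matrix();pt=p0+(np.array(p1)-p0)*f
        rv,t=delta(s,Rt,pt);q1,e=ik(Rt,pt,q)
        print("[[%.3f,%.3f,%.3f],[%.4f,%.4f,%.4f],%g],"%(*rv,*t,grip),"" if e<1e-4 else "BAD%.4f"%e,np.abs(q1-q).max().round(2),"clr %.3f"%clear(pt,Rt));q=q1
    print(q.round(2))
def down(az):
    x=np.array([np.cos(az),np.sin(az),0]);z=np.array([0,0,-1.]);return np.c_[x,np.cross(z,x),z]
E
python3 - <<'E'
import os
from path import *
s=get_state();R0=R.from_quat(s["tcp_rot"]).as_matrix()
path([.41,.22,.32],R0,4,-1)
path([.43,.03,.40],down(.827),12,-1)
E
```

```text
[[0.000,0.000,0.000],[-0.0058,-0.0041,-0.0295],-1],  0.07 clr 0.022
[[0.000,0.000,0.000],[-0.0142,-0.0100,-0.0727],-1],  0.09 clr 0.042
[[0.000,0.000,0.000],[-0.0226,-0.0160,-0.1159],-1],  0.09 clr 0.065
[[0.000,0.000,0.000],[-0.0284,-0.0201,-0.1455],-1],  0.06 clr 0.084
[ 0.63 -0.28  2.1  -0.76  1.26  0.02]
[[0.030,0.030,0.077],[-0.0097,-0.0075,-0.0056],-1],  0.06 clr 0.014
[[0.069,0.069,0.180],[-0.0227,-0.0176,-0.0131],-1],  0.07 clr 0.001
[[0.116,0.117,0.304],[-0.0382,-0.0298,-0.0221],-1],  0.08 clr -0.010
[[0.170,0.170,0.443],[-0.0558,-0.0434,-0.0322],-1],  0.09 clr -0.011
[[0.227,0.228,0.592],[-0.0746,-0.0581,-0.0431],-1],  0.09 clr -0.001
[[0.287,0.288,0.747],[-0.0941,-0.0733,-0.0544],-1],  0.09 clr 0.012
[[0.346,0.347,0.902],[-0.1136,-0.0885,-0.0656],-1],  0.09 clr 0.018
[[0.403,0.405,1.052],[-0.1325,-0.1031,-0.0765],-1],  0.08 clr 0.033
[[0.457,0.458,1.191],[-0.1500,-0.1168,-0.0867],-1],  0.07 clr 0.053
[[0.504,0.506,1.315],[-0.1656,-0.1289,-0.0957],-1],  0.07 clr 0.073
[[0.544,0.545,1.418],[-0.1786,-0.1390,-0.1032],-1],  0.06 clr 0.092
[[0.573,0.575,1.495],[-0.1883,-0.1466,-0.1088],-1],  0.04 clr 0.105
[-0.17 -0.35  1.89 -0.    1.59  0.58]
```

Request:
arm_command([
  [[0,0,0],[-0.0058,-0.0041,-0.03],1],
  [[0,0,0],[-0.0142,-0.01,-0.073],0.5],
  [[0,0,0],[-0.0226,-0.016,-0.116],-0.2],
  [[0,0,0],[-0.028,-0.02,-0.145],-1],
  [[0,0,0],[-0.028,-0.02,-0.145],-1],
])

```text
time: 15.1
eef_pos: [0.4105, 0.2207, 0.3212]
tcp_rot: [0.339, 0.87, -0.129, 0.335]
contact_force: [0.0, 0.4, 0.2]
opening: 0.147
```

Run:
```python
from path import *
path([.43,.03,.40],down(.827),12,-1)
```

```text
[[0.030,0.029,0.077],[-0.0082,-0.0066,0.0019],-1],  0.04 clr 0.079
[[0.069,0.069,0.180],[-0.0192,-0.0153,0.0045],-1],  0.05 clr 0.071
[[0.117,0.116,0.303],[-0.0324,-0.0258,0.0076],-1],  0.06 clr 0.065
[[0.171,0.170,0.443],[-0.0472,-0.0377,0.0111],-1],  0.07 clr 0.060
[[0.229,0.227,0.592],[-0.0632,-0.0504,0.0148],-1],  0.08 clr 0.060
[[0.288,0.286,0.747],[-0.0797,-0.0636,0.0187],-1],  0.08 clr 0.057
[[0.348,0.346,0.902],[-0.0962,-0.0768,0.0225],-1],  0.09 clr 0.056
[[0.406,0.403,1.051],[-0.1121,-0.0895,0.0263],-1],  0.09 clr 0.062
[[0.460,0.456,1.191],[-0.1270,-0.1014,0.0298],-1],  0.08 clr 0.072
[[0.507,0.504,1.314],[-0.1402,-0.1119,0.0329],-1],  0.08 clr 0.084
[[0.547,0.543,1.417],[-0.1511,-0.1207,0.0354],-1],  0.06 clr 0.096
[[0.577,0.573,1.494],[-0.1593,-0.1272,0.0374],-1],  0.05 clr 0.105
[-0.17 -0.35  1.89 -0.    1.59  0.58]
```

Request:
arm_command([
  [[0.03,0.029,0.077],[-0.0082,-0.0066,0.002],-1],
  [[0.069,0.069,0.18],[-0.0192,-0.0153,0.0045],-1],
  [[0.117,0.116,0.303],[-0.0324,-0.0258,0.0076],-1],
  [[0.171,0.17,0.443],[-0.0472,-0.0377,0.011],-1],
  [[0.229,0.227,0.592],[-0.0632,-0.0504,0.0148],-1],
  [[0.288,0.286,0.747],[-0.08,-0.0636,0.0187],-1],
  [[0.348,0.346,0.902],[-0.0962,-0.0768,0.0225],-1],
  [[0.406,0.403,1.051],[-0.112,-0.09,0.0263],-1],
  [[0.46,0.456,1.191],[-0.127,-0.1014,0.03],-1],
  [[0.507,0.504,1.314],[-0.14,-0.112,0.033],-1],
  [[0.547,0.543,1.417],[-0.151,-0.121,0.0354],-1],
  [[0.577,0.573,1.494],[-0.159,-0.127,0.0374],-1],
])

```text
time: 16.6
eef_pos: [0.4303, 0.0282, 0.3984]
tcp_rot: [0.917, 0.398, -0.001, -0.002]
contact_force: [0.5, 1.1, 0.0]
opening: -0.005
```

Run:
```python
from path import *
s=get_state();print(s["eef_pos"],s["qpos"].round(2))
path([.575,-.02,.42],down(.827),6,-1)
c={}
for n in ("scene","top","wrist"):c[n]=read_camera(n)
pickle.dump((s,c),open("c9.pkl","wb"))
crop(c["scene"],"pics/s9.png",150,130,290,290,4)
```

```text
[0.43026705 0.02820081 0.39843611] [-0.17 -0.35  1.9   0.    1.6   0.58]
[[-0.000,0.000,-0.001],[0.0077,0.0167,-0.0027],-1],  0.05 clr 0.101
[[-0.001,0.000,-0.002],[0.0189,0.0410,-0.0066],-1],  0.06 clr 0.094
[[-0.002,0.000,-0.004],[0.0318,0.0693,-0.0111],-1],  0.07 clr 0.074
[[-0.003,0.000,-0.006],[0.0448,0.0975,-0.0156],-1],  0.07 clr 0.062
[[-0.004,0.000,-0.007],[0.0560,0.1219,-0.0195],-1],  0.06 clr 0.058
[[-0.004,0.000,-0.008],[0.0637,0.1385,-0.0221],-1],  0.04 clr 0.058
[-0.21 -0.    1.56  0.    1.58  0.53]
```

View pics/s9.png

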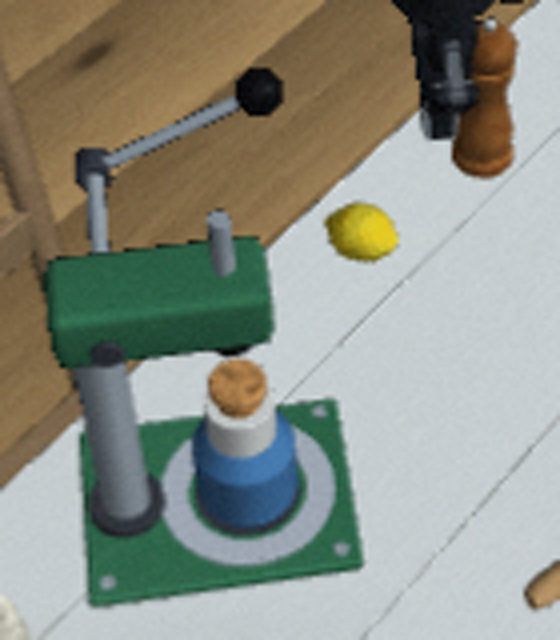

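Run:
```python
from path import *
path([.601,.009,.37],down(.827),7,-1)
```

```text
[[-0.000,0.000,-0.000],[0.0101,0.0137,0.0028],-1],  0.05 clr 0.096
[[-0.001,0.000,-0.001],[0.0246,0.0335,0.0068],-1],  0.06 clr 0.084
[[-0.001,0.000,-0.002],[0.0418,0.0570,0.0115],-1],  0.07 clr 0.062
[[-0.001,0.001,-0.002],[0.0599,0.0817,0.0165],-1],  0.07 clr 0.035
[[-0.002,0.001,-0.003],[0.0771,0.1051,0.0213],-1],  0.07 clr 0.015
[[-0.002,0.001,-0.004],[0.0917,0.1249,0.0253],-1],  0.06 clr 0.008
[[-0.002,0.001,-0.004],[0.1017,0.1386,0.0281],-1],  0.04 clr 0.005
[-0.15  0.06  1.58  0.    1.5   0.59]
```

Request:
arm_command([
  [[0,0,0],[0.01,0.0137,0.003],-1],
  [[-0.001,0,-0.001],[0.0246,0.0335,0.006],-1],
  [[-0.001,0,-0.002],[0.0418,0.057,0.01],-1],
  [[-0.001,0,-0.002],[0.06,0.0817,0.015],-1],
  [[-0.002,0.001,-0.003],[0.077,0.105,0.02],-1],
  [[-0.002,0.001,-0.004],[0.0917,0.125,0.025],-1],
  [[-0.002,0.001,-0.004],[0.1017,0.1386,0.028],-1],
  [[-0.002,0.001,-0.004],[0.1017,0.1386,0.028],-1],
])

```text
time: 17.75
eef_pos: [0.6011, 0.0092, 0.3678]
tcp_rot: [0.916, 0.402, -0.002, -0.001]
contact_force: [-0.6, 0.3, -0.9]
opening: 0.003
```

Run:
```python
from path import *
s=get_state();print(s["eef_pos"],s["contact_force"])
c={}
for n in ("scene","top","wrist"):c[n]=read_camera(n)
pickle.dump((s,c),open("c10.pkl","wb"))
w=cam(c["wrist"],s);S=cam(c["scene"])
print(proj(w,[[.6035,.012,.316],[.6035,.012,.334]]),proj(S,[[.6035,.012,.316]]))
cv2.imwrite("pics/w10.png",c["wrist"]["frame"][:,:,::-1])
crop(c["scene"],"pics/s10.png",150,100,290,260,4)
crop(c["top"],"pics/t10.png",190,90,320,210,5)
```

```text
[0.60109599 0.0091575  0.3677657 ] [-0.56563253  0.28575864 -0.90181726]
[[256.16148755 216.04428323]
 [255.94835642 228.13652172]] [[215.01111219 152.46916855]]
```

View pics/w10.png

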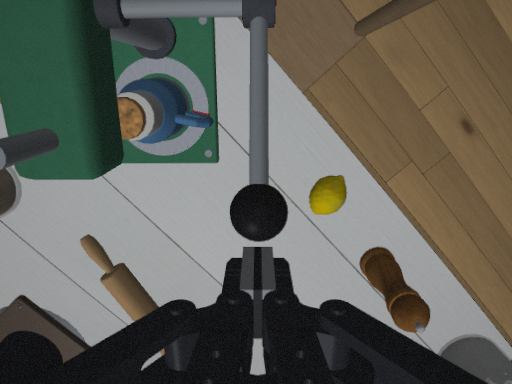

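View pics/s10.png

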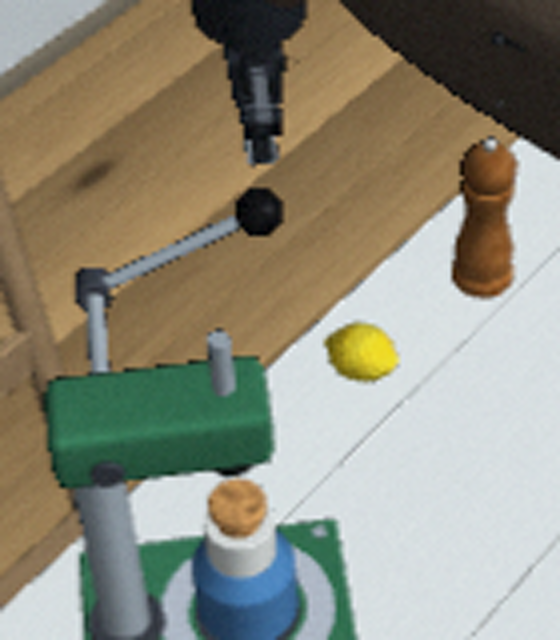

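View pics/t10.png

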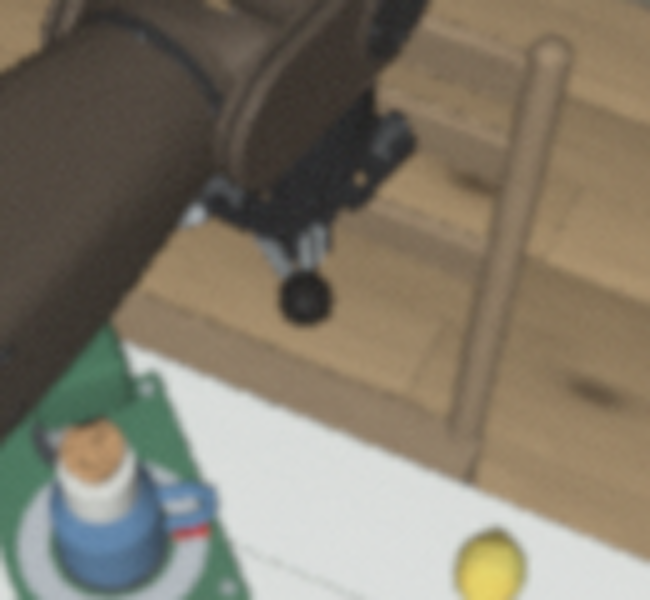

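Request:
arm_command([
  [[0,0,0],[0.001,0.001,0.015],-1],
  [[0,0,0],[0.001,0.001,0.028],-1],
  [[0,0,0],[0,0.001,0.035],-1],
  [[0,0,0],[-0.002,0.001,0.04],-1],
  [[0,0,0],[-0.004,0.001,0.0465],-1],
  [[0,0,0],[-0.006,0.001,0.0535],-1],
  [[0,0,0],[-0.008,0.001,0.06],-1],
  [[0,0,0],[-0.008,0.001,0.06],-1],
])

```text
time: 18.9
eef_pos: [0.5956, 0.0024, 0.3092]
tcp_rot: [0.916, 0.402, -0.001, -0.0]
contact_force: [-1.0, -2.3, 3.0]
opening: 0.003
```

Run:
```python
from path import *
s=get_state();print(s["eef_pos"],s["contact_force"])
c={}
for n in ("scene","wrist"):c[n]=read_camera(n)
pickle.dump((s,c),open("c11.pkl","wb"))
cv2.imwrite("pics/w11.png",c["wrist"]["frame"][:,:,::-1])
crop(c["scene"],"pics/s11.png",150,100,290,260,4)
```

```text
[0.595568   0.00236518 0.30916622] [-1.00629001 -2.27146925  3.02354775]
```

View pics/w11.png

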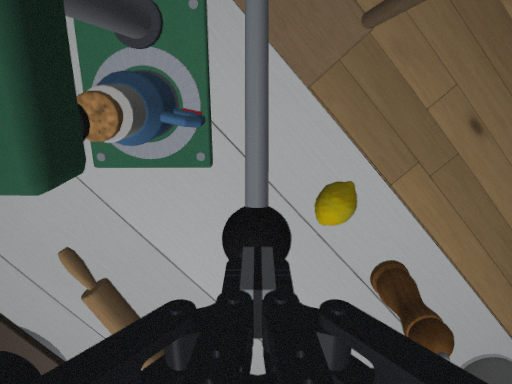

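View pics/s11.png

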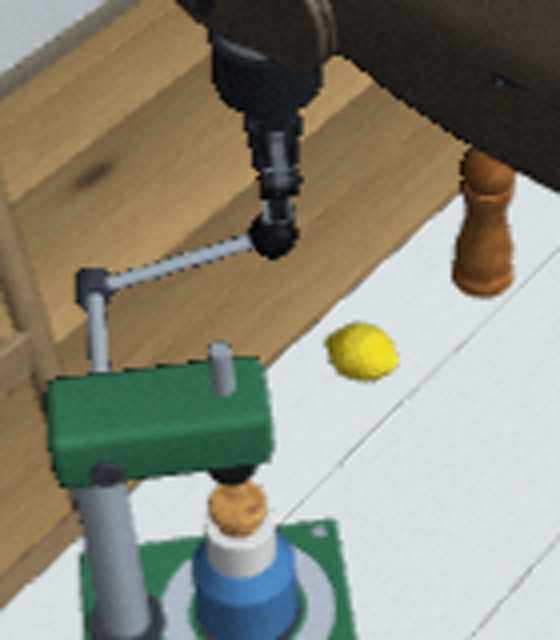

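Request:
arm_command([
  [[0,0,0],[0.002,0,0.008],-1],
  [[0,0,0],[0.001,0,0.0155],-1],
  [[0,0,0],[0,0,0.0225],-1],
  [[0,0,0],[-0.001,0,0.0295],-1],
  [[0,0,0],[-0.0015,0,0.0365],-1],
  [[0,0,0],[-0.0013,0,0.0435],-1],
  [[0,0,0],[-0.0007,0,0.0505],-1],
  [[0,0,0],[0,0,0.0575],-1],
  [[0,0,0],[0.0014,0,0.0645],-1],
  [[0,0,0],[0.003,0,0.071],-1],
  [[0,0,0],[0.005,0,0.078],-1],
  [[0,0,0],[0.007,0,0.0845],-1],
])

```text
time: 20.5
eef_pos: [0.6006, 0.0078, 0.2251]
tcp_rot: [0.916, 0.402, -0.0, -0.0]
contact_force: [-3.2, -2.2, 4.9]
opening: 0.001
```

Run:
```python
from path import *
s=get_state();print(s["eef_pos"],s["contact_force"])
c={}
for n in ("scene","wrist"):c[n]=read_camera(n)
pickle.dump((s,c),open("c12.pkl","wb"))
cv2.imwrite("pics/w12.png",c["wrist"]["frame"][:,:,::-1])
crop(c["scene"],"pics/s12.png",150,100,290,260,4)
```

```text
[0.60062281 0.00780708 0.22506376] [-3.22008165 -2.22190448  4.86238358]
```

View pics/w12.png

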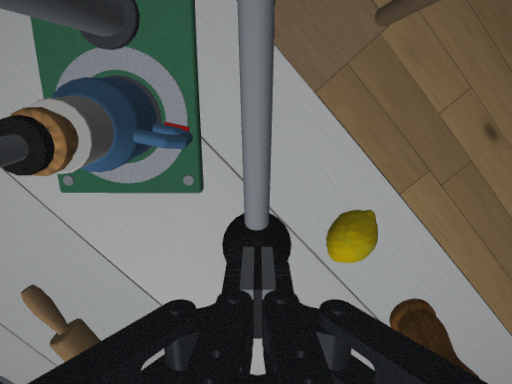

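View pics/s12.png

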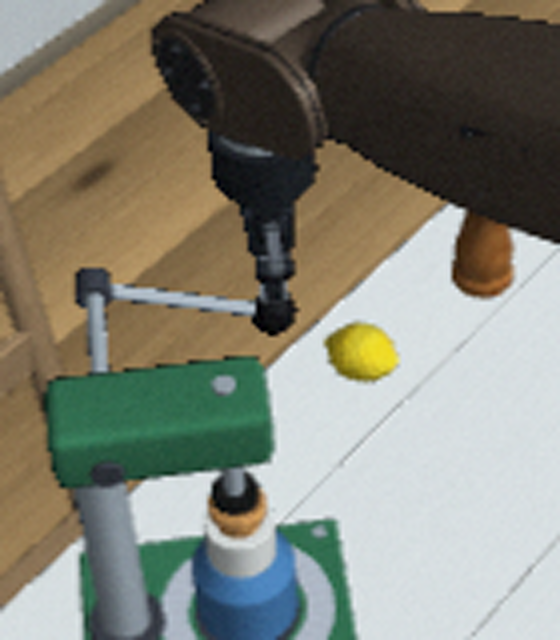

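Request:
arm_command([
  [[0,0,0],[0.003,0,0.0065],-1],
  [[0,0,0],[0.006,0,0.013],-1],
  [[0,0,0],[0.009,0,0.019],-1],
  [[0,0,0],[0.0125,0,0.0255],-1],
  [[0,0,0],[0.016,0,0.0315],-1],
  [[0,0,0],[0.02,0,0.037],-1],
  [[0,0,0],[0.02,0,0.038],-1],
  [[0,0,0],[0.02,0,0.038],-1],
])

```text
time: 21.6
eef_pos: [0.6148, 0.0225, 0.188]
tcp_rot: [0.916, 0.402, 0.0, 0.0]
contact_force: [-2.6, -3.0, 8.2]
opening: 0.001
```

Run:
```python
from path import *
s=get_state();print(s["eef_pos"],s["contact_force"])
c={}
for n in ("scene","wrist"):c[n]=read_camera(n)
pickle.dump((s,c),open("c13.pkl","wb"))
cv2.imwrite("pics/w13.png",c["wrist"]["frame"][:,:,::-1])
crop(c["scene"],"pics/s13.png",150,100,290,260,4)
```

```text
[0.61477701 0.02248074 0.18795956] [-2.59915052 -2.95337602  8.15524472]
```

View pics/w13.png

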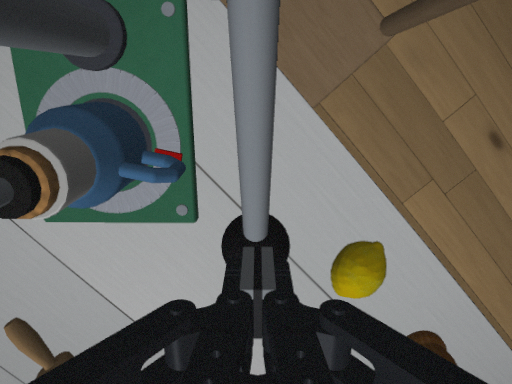

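View pics/s13.png

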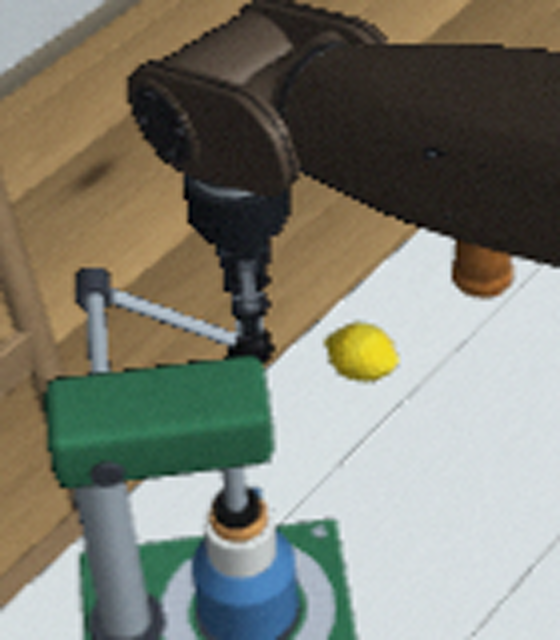

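Request:
arm_command([
  [[0,0,0],[0.001,0,0.0015],-1],
  [[0,0,0],[0.002,0,0.003],-1],
  [[0,0,0],[0.002,0,0.003],-1],
  [[0,0,0],[0.002,0,0.003],-1],
])

```text
time: 22.2
eef_pos: [0.6156, 0.023, 0.1875]
tcp_rot: [0.916, 0.402, -0.001, 0.001]
contact_force: [-8.7, -4.1, 14.7]
opening: -0.002
```

Request:
arm_command([
  [[0,0,0],[0.001,0,0.002],-1],
  [[0,0,0],[0.001,0,0.004],-1],
  [[0,0,0],[0.001,0,0.004],-1],
  [[0,0,0],[0.001,0,0.004],-1],
])

```text
time: 22.7
eef_pos: [0.6159, 0.0231, 0.1873]
tcp_rot: [0.915, 0.402, -0.002, 0.002]
contact_force: [-9.7, -2.6, 17.0]
opening: 0.002
```

Run:
```python
from path import *
s=get_state();print(s["eef_pos"],s["contact_force"])
c={}
for n in ("scene","wrist"):c[n]=read_camera(n)
pickle.dump((s,c),open("c14.pkl","wb"))
crop(c["wrist"],"pics/w14.png",0,80,220,240,3)
crop(c["scene"],"pics/s14.png",160,160,240,270,7)
```

```text
[0.61592711 0.02313945 0.187308  ] [-9.71023719 -2.58447457 16.97496335]
```

View pics/w14.png

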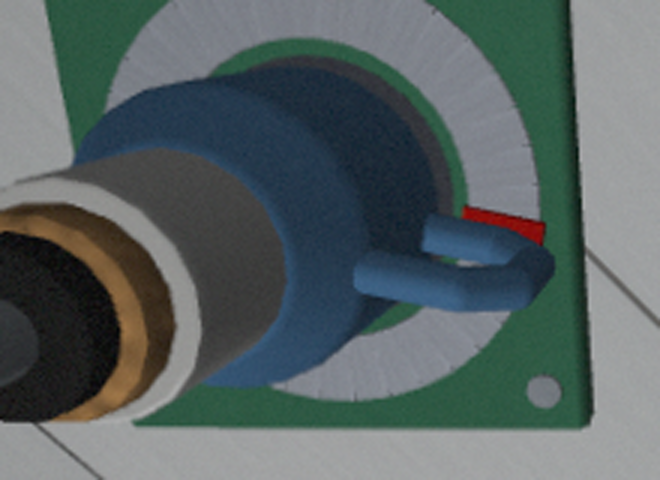

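View pics/s14.png

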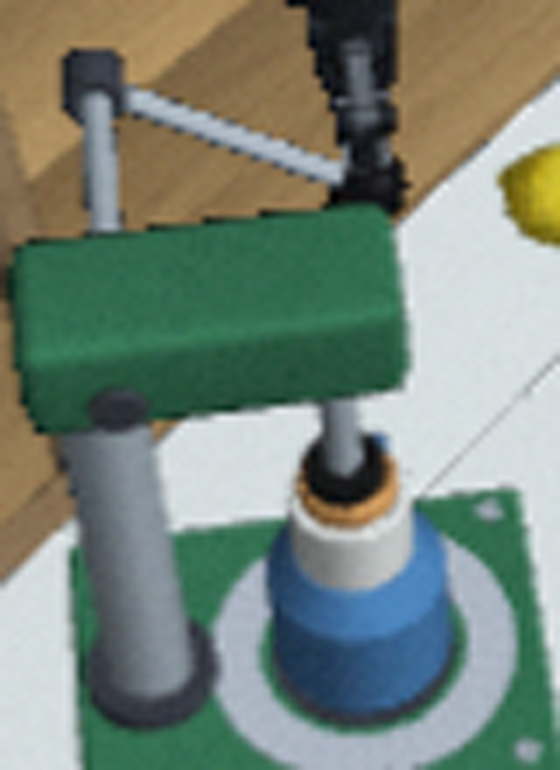

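Run:
```python
from path import *
s,c=pickle.load(open("c14.pkl","rb"));S=cam(c["scene"]);w=cam(c["wrist"],s)
for q in (.95,1.0,1.05,1.1):
    X=SEAT+R.from_euler('z',PY).apply([.085-.14*np.cos(.45-q),-.14,.255+.14*np.sin(.45-q)])
    f=SEAT+[0,0,.212-.0585*q]
    print(q,X.round(4),((proj(S,X)-160)*7).round(),"foot S",((proj(S,f)-160)*7).round(),"knob w",proj(w,X).round(1))
s0,c0=pickle.load(open("c10.pkl","rb"));X=SEAT+R.from_euler('z',PY).apply([.085-.14*np.cos(.45),-.14,.255+.14*np.sin(.45)]);print(proj(S,X),X)
```

```text
0.95 [0.6054 0.0153 0.1879] [[393. 155.]] foot S [[345. 461.]] knob w [[250.7 288.4]]
1.0 [0.6078 0.0179 0.1818] [[386. 165.]] foot S [[346. 465.]] knob w [[250.9 275.4]]
1.05 [0.6103 0.0207 0.176 ] [[378. 175.]] foot S [[346. 469.]] knob w [[251.  262.7]]
1.1 [0.6131 0.0237 0.1703] [[370. 184.]] foot S [[347. 473.]] knob w [[251.1 250.3]]
[[214.8609912  152.72652558]] [0.60322355 0.01298978 0.31589517]
```

Request:
arm_command([
  [[0,0,0],[-0.002,0,-0.002],-1],
  [[0,0,0],[-0.0045,0,-0.006],-1],
  [[0,0,0],[-0.0065,0,-0.0095],-1],
  [[0,0,0],[-0.009,0,-0.014],-1],
  [[0,0,0],[-0.012,0,-0.019],-1],
  [[0,0,0],[-0.0145,0,-0.024],-1],
  [[0,0,0],[-0.017,0,-0.029],-1],
  [[0,0,0],[-0.019,0,-0.034],-1],
  [[0,0,0],[-0.021,0,-0.039],-1],
  [[0,0,0],[-0.0225,0,-0.0445],-1],
  [[0,0,0],[-0.024,0,-0.05],-1],
  [[0,0,0],[-0.0255,0,-0.0555],-1],
])

```text
time: 24.3
eef_pos: [0.5992, 0.0051, 0.2434]
tcp_rot: [0.915, 0.403, -0.001, 0.001]
contact_force: [1.4, 0.7, 4.4]
opening: 0.001
```

Run:
```python
from path import *
s=get_state();print(s["eef_pos"],s["contact_force"])
c={}
for n in ("scene","wrist"):c[n]=read_camera(n)
pickle.dump((s,c),open("c15.pkl","wb"))
cv2.imwrite("pics/w15.png",c["wrist"]["frame"][:,:,::-1])
crop(c["scene"],"pics/s15.png",150,110,270,270,4)
```

```text
[0.59924577 0.00513132 0.24336515] [1.44166596 0.71849704 4.41241493]
```

View pics/w15.png

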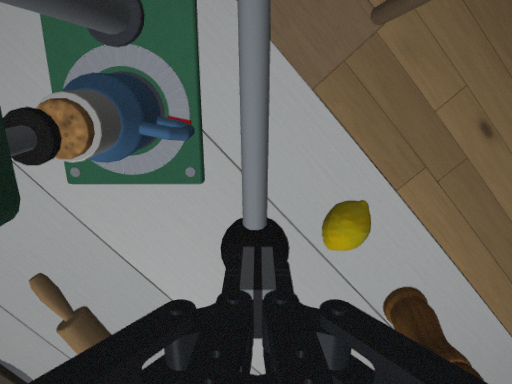

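View pics/s15.png

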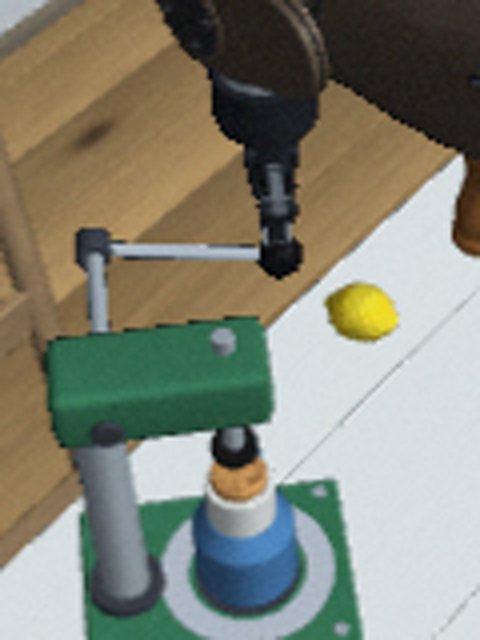

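Request:
arm_command([
  [[0,0,0],[-0.001,0,-0.0055],-1],
  [[0,0,0],[-0.002,0,-0.011],-1],
  [[0,0,0],[-0.0026,0,-0.0165],-1],
  [[0,0,0],[-0.003,0,-0.022],-1],
  [[0,0,0],[-0.003,0,-0.0275],-1],
  [[0,0,0],[-0.003,0,-0.033],-1],
  [[0,0,0],[-0.0028,0,-0.039],-1],
  [[0,0,0],[-0.0023,0,-0.0445],-1],
  [[0,0,0],[-0.0016,0,-0.05],-1],
  [[0,0,0],[-0.0006,0,-0.0555],-1],
  [[0,0,0],[0.0005,0,-0.061],-1],
  [[0,0,0],[0.002,0,-0.0665],-1],
])

```text
time: 25.9
eef_pos: [0.6005, 0.0067, 0.3104]
tcp_rot: [0.915, 0.402, -0.002, 0.001]
contact_force: [0.0, 1.2, 1.7]
opening: -0.001
```

Run:
```python
from path import *
s=get_state();print(s["eef_pos"],s["contact_force"])
```

```text
[0.60049653 0.00667094 0.3103745 ] [0.03327468 1.22615558 1.72728968]
```

Request:
arm_command([
  [[0,0,0],[0.0015,0,-0.004],-1],
  [[0,0,0],[0.003,0,-0.008],-1],
  [[0,0,0],[0.0045,0,-0.012],-1],
  [[0,0,0],[0.006,0,-0.0155],-1],
  [[0,0,0],[0.0075,0,-0.019],-1],
  [[0,0,0],[0.0085,0,-0.022],-1],
  [[0,0,0],[0.009,0,-0.025],-1],
  [[0,0,0],[0.009,0,-0.028],-1],
  [[0,0,0],[0.009,0,-0.033],-1],
  [[0,0,0],[0.006,0,-0.042],-1],
  [[0,0,0],[0,0,-0.055],-1],
  [[0,0,0],[0,0,-0.065],-1],
])

```text
time: 27.4
eef_pos: [0.6006, 0.0065, 0.3771]
tcp_rot: [0.916, 0.402, -0.001, 0.002]
contact_force: [-0.6, -1.4, 0.2]
opening: 0.003
```

Run:
```python
from path import *
s=get_state();print(s["eef_pos"],s["contact_force"])
c={}
for n in ("scene","wrist","top"):c[n]=read_camera(n)
pickle.dump((s,c),open("c16.pkl","wb"))
cv2.imwrite("pics/w16.png",c["wrist"]["frame"][:,:,::-1])
crop(c["scene"],"pics/s16.png",150,110,290,290,4)
```

```text
[0.60060198 0.0064907  0.37714134] [-0.62962435 -1.4027172   0.21967487]
```

View pics/w16.png

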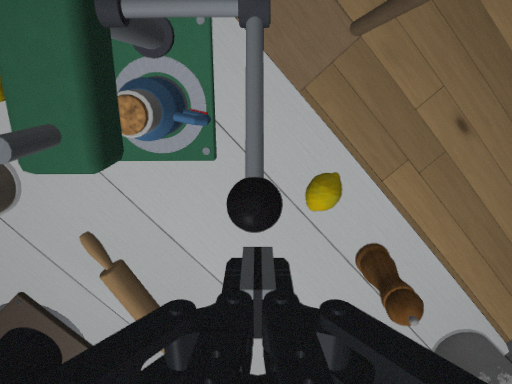

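View pics/s16.png

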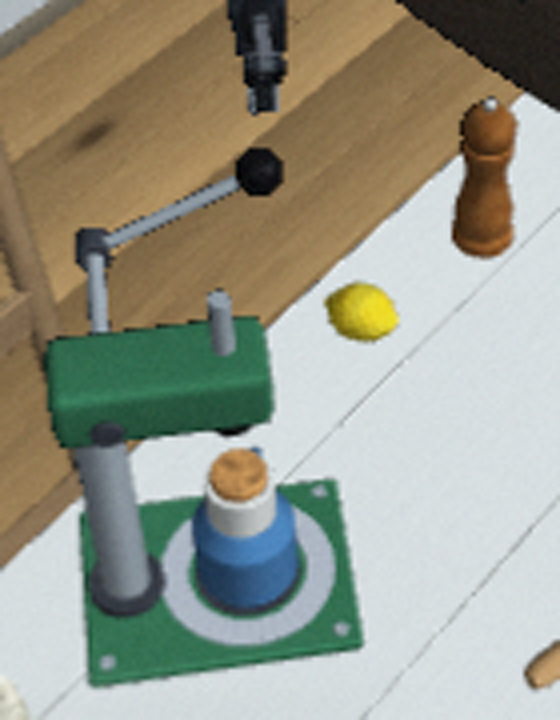

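Run:
```python
from path import *
s,c=pickle.load(open("c16.pkl","rb"));S=cam(c["scene"]);w=cam(c["wrist"],s)
_,c9=pickle.load(open("c9.pkl","rb"))
for z in (.160,.150,.148):print(z,proj(S,[.528,.138,z]),proj(w,[.528,.138,z]))
a=cv2.resize(c9["scene"]["frame"][215:275,190:235,::-1],None,fx=8,fy=8,interpolation=2);b=cv2.resize(c["scene"]["frame"][215:275,190:235,::-1],None,fx=8,fy=8,interpolation=2)
cv2.imwrite("pics/cmp.png",np.hstack([a,b]))
_,c10=pickle.load(open("c10.pkl","rb"))
a=cv2.resize(c10["wrist"]["frame"][60:180,100:230,::-1],None,fx=3,fy=3);b=cv2.resize(c["wrist"]["frame"][60:180,100:230,::-1],None,fx=3,fy=3)
cv2.imwrite("pics/cmpw.png",np.hstack([a,b]))
```

```text
0.16 [[209.26221119 225.08335186]] [[119.40448761 116.55584755]]
0.15 [[209.47860825 227.08584962]] [[122.94882427 115.58155462]]
0.148 [[209.52159502 227.48373551]] [[123.63598924 115.39283228]]
```

View pics/cmp.png

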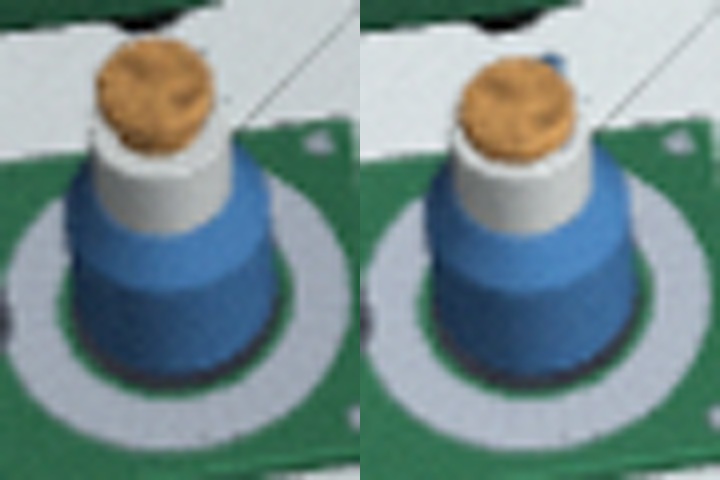

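View pics/cmpw.png

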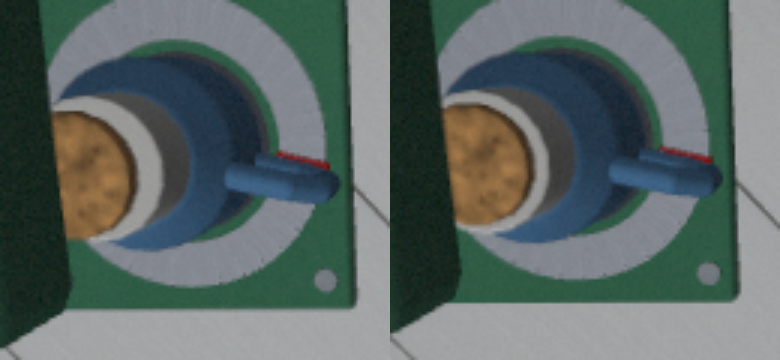

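Run:
```python
from plant import *
print(sign_off())
```

```text
the job is handed in; nothing more can be done
None
```

The jug is standing in the middle of the press's seat with its handle at the red mark. The cork is in and the lever is back home. I handed the job in at about 27 s; `sign_off()` gives no verdict.

**What I did:** I gripped the jug by the neck with the tool tilted 42 degrees and turned it about 115 degrees to face the mark. I set it down and let go. Then I pushed the knob down with the closed fingertips until it stopped moving, and let it back up at about 0.35 rad/s, keeping the fingers on it until it was nearly home.

**Approach side:** I came in with the tool from the press's +y side, not from the front. A front approach could not reach both the pickup and the seat with one grip.

**Last checks, all from camera images:**

| Check | Result |
|---|---|
| Jug on the seat | about 2 mm off centre, upright, and it did not visibly move during pressing |
| Handle to the red mark | within about 3 degrees |
| Lever at the bottom | about 1.1 rad from the images, with 17 N vertical force on the fingers and almost no further travel |
| Cork top | dropped about 2.4 pixels, which is about 12 mm |
| Knob at the end | same pixel position as at the start, (215, 153) |
| Fingers at the end | clear of everything, force reading near zero |
| Other things on the table | the mill and the near lemon had not visibly moved; I did not re-measure the others |

**Disagreements:** Separate readings of the mark's direction differed by about 0.05 rad, and the wrist camera was off by a few pixels (2–3 mm). Both are well inside the tolerances. Lever speed was never measured directly; the figure above comes from how fast I raised the fingers.

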